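Clamp the burned-in power bricks under the strap

ROBOT

A 7-joint arm with a two-finger parallel gripper is mounted at the origin on the work surface. World frame = base frame: x ahead of the robot, y to its left, z up, the work surface at z = 0. Lengths are in m, angles in rad, forces in N, time in s.
With the tool pointing down it reaches from about 0.4 to 0.925 m from the base axis. Payload 5.6 kg.
Tool frame: the origin (TCP) lies at the very end of the fingers, on their centre line; the grasp point (between the pads) lies 19 mm behind it; z points along the fingers, y is the line along which they close (so a half turn about z gives the same grasp; the last joint's range is limited). The gripper opens to 85 mm and grips with 20 to 120 N. Pads are 22 mm wide; open, the fingers measure 114 mm over their backs; the gripper's body (76 mm by 85 mm) begins 54 mm behind the grasp point. The pads swing forward as they close: fully open they stand 13 mm farther back than shut.
Start: joints at [-1.177, 0.468, -0.012, 1.603, 0.006, 1.071, -0.056], TCP at [0.275, 0.589, 0.231] pointing down, gripper open.
Joint ranges: [-2.53, 2.53], [-0.31, 2.02], [-1.57, 1.55], [0.28, 2.44], [-1.29, 4.43], [0.15, 1.84], [-2.92, 2.92]. Speed limits (rad/s): [2.57, 2.57, 3.14, 3.14, 3.14, 3.14, 3.14].

INTERFACE

Orientations are given as a 3x3 rotation matrix whose columns are the frame's x, y, z axes.
In Python, from cell import r gives the robot as it stands.
- The arm moves only by the shell command python3 jog.py [FORCE], which reads ROWS from standard input. ROWS is a JSON list of rows, 1 to 12 of them, each of 7 numbers: the finger opening in m, then dx, dy, dz in units of 25 mm, then a rotation vector rx, ry, rz in units of 0.1 rad; each row is the pose to reach, as a shift and turn from the pose commanded when the command began, along the tool's axes at that moment; what a row does not reach only later rows make up. A row lasts 1/10 s, in which the tool goes at most 0.05 m and 0.15 rad, less where a joint would pass 70% of its speed; a pose out of reach is approached as far as the arm can. The fingers move at their own pace and stop on an object; FORCE is the grip in N (left out, the last holds). Time passes only in rows, so rows that do not move let the fingers close. It prints the time, the measured TCP pose, the force, the opening and the grip force at its end. Input that does not fit is refused with a message, and nothing moves.
- r.read_state(): the state, without advancing time (a new reading comes with each control period).
- r.grab_frame(name): name is "scene" or "side" or "wrist"; returns a dict with "img" (400x640x3 uint8, red, green, blue), "vfov" (degrees; the focal length in pixels is half the picture's height over the tangent of half this angle, whatever the lens; pixels are square), "cx", "cy" (the principal point, pixels), "cam_to_world" (4x4, takes a point from camera to world coordinates). Camera axes: x right, y down, z forward; pixel columns grow to the right and rows downward; lengths in m; the calibration is good to about 2 mm. A picture is of the moment at which its call begins. There is no depth.
- r.hand_in(): hands the job in; it is judged then, once.
The state is a dict: "time": time; "qpos": joint angles; "dq": joint speeds; "joint_torque": joint torques, N m; "tool_pos": TCP position; "ee_rot": TCP orientation; "ft_force": force on the tool from outside, world axes, zero at the start; "moment": the same for the moment, N m; "opening": finger opening in m; "grasp_force": force on a finger pad.
Only numpy, scipy, OpenCV 4.12 (cv2) and the standard library are available. Lean on these libraries where they do the work, as an engineer would, in place of code of your own. Each camera call takes 0.05 s, during which the arm holds its last target. There are 200 camera calls.

TASK

Clear the white reel off the clamp's aluminium plate into the yellow bin. Every blue power brick is stuck in the black burn-in block: rock each one from side to side towards its orange jaws until it comes free, pull it out and stand it upright on the plate, inside the red lines; lay the green bar level across all the bricks, along the plate and centred on it, then swing the steel strap over the bar as far as its stop and screw the brass knurled nut down until it stops tight. Leave the rest of the bench as it is.

Things in the scene. Friction and masses are not known exactly. Their poses are not given: they have to be found in the camera images.
- block: black burn-in block fixed to the bench, 130 x 240 mm (x, y), base 12 mm thick; origin at the centre of its underside. Three slots in a row along its y, 70 mm apart. A straight pull on a brick is blocked by the jaws; tilting it about its foot by 0.15 to 0.2 rad towards +x pushes the +x jaw back, towards -x the other; after both the brick lifts straight out
- slot0 (a point): slot at the block's -y end: centre of its floor, 12 mm above the bench; axes as the block's. The brick's foot stands in a pocket 6 mm deep between two orange jaws on its +x and -x sides
- slot1 (a point): middle slot, same point. Jaws: 46 mm wide, tops 56 mm above the bench, outer faces 30 mm from the slot's centre; each has a lip hooked 2.5 mm over the brick's yellow ridge, the lip's underside 50.5 mm above the bench
- slot2 (a point): slot at the block's +y end, same point. A jaw slides outward up to 11 mm against about 7 N of friction and stays where it is pushed
- brick0: blue power brick (2 or 3 are present), 30 x 50 x 100 mm tall (x, y, z), about 0.3 kg, aluminium top; a yellow ridge 30 to 34 mm above its foot stands out 4 mm from the +x and -x faces. Origin: centre of the foot, z up. Starts in slot 0 of the block, axes as the block's; grip it across the 30 mm, 65 to 95 mm above its foot
- brick1: blue power brick (2 or 3 are present), 30 x 50 x 100 mm tall (x, y, z), about 0.3 kg, aluminium top; a yellow ridge 30 to 34 mm above its foot stands out 4 mm from the +x and -x faces. Origin: centre of the foot, z up. Starts in slot 1 of the block, axes as the block's; grip it across the 30 mm, 65 to 95 mm above its foot
- brick2: blue power brick (2 or 3 are present), 30 x 50 x 100 mm tall (x, y, z), about 0.3 kg, aluminium top; a yellow ridge 30 to 34 mm above its foot stands out 4 mm from the +x and -x faces. Origin: centre of the foot, z up. Starts in slot 2 of the block, axes as the block's; grip it across the 30 mm, 65 to 95 mm above its foot
- bar: green flat pressure bar 190 x 36 x 12 mm (x, y, z), 0.3 kg, a white disc at the centre of its top; origin at the centre of its underside, x along its length. It lies on the bench. When laid across the 100 mm tall bricks its underside is 115 mm above the bench. Its x goes along the clamp's y, centred over press_spot, with a brick under it on each side of its centre
- press: the clamp, fixed to the bench: plate 105 x 240 mm (x, y), top 15 mm above the bench, origin at the centre of its underside; red lines on it mark 70 x 210 mm (x, y), centred, where the bricks' origins belong: three fit 62 mm apart along y, their 50 mm way along y. A stud stands 115 mm from the origin on its +x side and carries the strap, the spring pad and the nut
- reel: white wire reel lying flat on the clamp's plate, in the way: 56 mm in diameter over its two flanges (top one 32 to 35 mm above its underside), 35 mm tall, 0.25 kg; origin at the centre of its underside
- bin: open yellow bin fixed to the bench, 130 x 130 mm outside, 45 mm tall, walls 4 mm; origin at the centre of its underside
- press_spot (a point): centre of the plate's top face (15 mm above the bench), above which the pad comes to press; axes as the clamp's
- strap (a joint): swing of the steel strap about the vertical stud, rad: 0 = over the plate, pointing to the clamp's -x, against its stop; positive turns counter-clockwise seen from above (parked at 1.45 to 1.9, pointing to the clamp's -y side). It stays where it is left (about 0.06 N m of friction)
- strap_pin (a point): point on the upright red pin on the strap (16 mm in diameter, its top 14 mm above this point, the strap's top face 18 mm below it), 82 mm from the stud's axis: pinch it from above to swing the strap in an arc about the stud. With the nut up this point is 175 mm above the bench
- pad: black sprung rubber pad 28 mm in diameter under the strap, 115 mm from the stud; origin 10 mm above its pressing face, on its axis. With the nut up (0) the face is 135 mm above the bench, 8 mm above the bar on its bricks; its spring (3 N per mm, 15 N preload) presses with about 20 N when the nut is right down
- nut (a joint): turn of the brass knurled nut, rad: 0 = right up; grows when turned clockwise seen from above, lowering nut, strap and pad together by 3.2 mm per rad; at 5.0 it stops tight. Starts at 0 and stays where it is left (about 0.12 N m of friction)
- nut_grip (a point): on the nut's axis (the stud), halfway up the knurled part, which is 48 mm in diameter and 30 mm tall; with the nut up it is 184 mm above the bench; the strap's top is 27 mm below it. Turn at most about 1.4 rad a grasp, let go, turn back, grip again
- screwdriver: bystander: screwdriver 180 mm long lying on the bench
- tape: bystander: orange roll of tape 70 mm in diameter, 20 mm tall
- mug: bystander: white mug 76 mm in diameter, 90 mm tall
- flux: bystander: amber jar 44 mm in diameter, 75 mm tall
- meter: bystander: yellow multimeter 150 x 75 x 26 mm

How it is judged:
On the way, in this order (a step that is already met when the one before it is completed fails the run):
1. the reel is in the bin and all the bricks stand upright on the plate, inside the red lines (x of brick0 in the frame of press between -0.035 and 0.035 m and y of brick0 in the frame of press between -0.105 and 0.105 m and z of brick0 in the frame of press between 0.01 and 0.02 m and angle between each of brick0, brick1, brick2's own z axis and vertical below 0.08 rad and x of brick1 in the frame of press between -0.035 and 0.035 m and y of brick1 in the frame of press between -0.105 and 0.105 m and z of brick1 in the frame of press between 0.01 and 0.02 m and x of brick2 in the frame of press between -0.035 and 0.035 m and y of brick2 in the frame of press between -0.105 and 0.105 m and z of brick2 in the frame of press between 0.01 and 0.02 m and horizontal distance between reel and bin below 0.05 m and height (world z) of reel below 0.03 m), for 0.2 s.
2. the green bar lies level across the bricks, along the plate and centred (x of brick0 in the frame of press between -0.035 and 0.035 m and y of brick0 in the frame of press between -0.105 and 0.105 m and z of brick0 in the frame of press between 0.01 and 0.02 m and angle between each of brick0, brick1, brick2's own z axis and vertical below 0.08 rad and x of brick1 in the frame of press between -0.035 and 0.035 m and y of brick1 in the frame of press between -0.105 and 0.105 m and z of brick1 in the frame of press between 0.01 and 0.02 m and x of brick2 in the frame of press between -0.035 and 0.035 m and y of brick2 in the frame of press between -0.105 and 0.105 m and z of brick2 in the frame of press between 0.01 and 0.02 m and z of bar in the frame of press between 0.11 and 0.12 m and angle between bar's own z axis and vertical below 0.06 rad and angle between the x axis of bar and the y axis of press, either way round below 0.2 rad and horizontal distance between bar and press_spot below 0.025 m), for 0.2 s.
3. the strap is over the bar at its stop (z of bar in the frame of press between 0.11 and 0.12 m and angle between bar's own z axis and vertical below 0.06 rad and angle between the x axis of bar and the y axis of press, either way round below 0.2 rad and horizontal distance between bar and press_spot below 0.025 m and value of joint strap below 0.12 rad), for 0.2 s.
4. the nut is screwed down tight and the pad presses the bar (value of joint strap below 0.12 rad and value of joint nut above 4.8 rad and contact force between pad and bar above 12 N), for 0.2 s.
At the end, for the whole second after the job is handed in: Reel in the bin; bricks upright (0.08 rad) on the plate inside the red lines; bar level on them (0.06 rad), within 0.2 rad of the plate's length, its centre within 25 mm of the plate's; strap within 0.12 rad of its stop, nut beyond 4.8 rad, pad pressing the bar with over 12 N; at rest (all of step 2 and all of step 4 and horizontal distance between reel and bin below 0.05 m and height (world z) of reel below 0.03 m and linear speed of bar below 0.02 m/s); the robot touches nothing.
It fails at once if a bystander is moved more than 50 mm (distance of any of screwdriver, tape, mug, flux, meter from where it was at the start of the episode above 0.05 m).
Of brick0, brick1, brick2 only 2 to 3 are there at a start; the rules pass over those that are not, and their reading is None.
At some moment in a run one of reel may be knocked a few centimetres aside while the robot is not near it.
Once in a run the grip may slacken for a moment while it holds something.
It also fails if it takes over 210 s, if anything falls off the work surface, if the arm or the gripper's body presses on something with over 40 N, if the wrist force passes 120 N, or if a joint passes its speed limit or range.

## Working session

There is one attempt and no reset: what is moved stays moved. The work goes in short steps, Python scripts to look and compute and a shell command to move; the robot and the scene stay as the last step left them, time stands still between calls to the robot, and variables do not carry over. Pictures are saved under pics/ and viewed, at most 14 in all, crops included, and the job is handed in when it is done.

```bash
ls; mkdir -p pics; python3 - <<'E'
from cell import r
import cv2
s=r.read_state();print(s)
for n in("scene","side","wrist"):
    f=r.grab_frame(n);cv2.imwrite(f"pics/{n}0.png",f["img"][:,:,::-1]);print(n,f["vfov"],f["cx"],f["cy"],f["cam_to_world"])
E
```

```text
cell.py
jog.py
pics
{'time': 0.0, 'qpos': array([-1.17699077,  0.46840181, -0.01162556,  1.60363324,  0.00599932,
        1.07138101, -0.05630227]), 'dq': array([-0.00038763,  0.00095056,  0.00185184, -0.00127879, -0.00026448,
        0.00080041,  0.00056886]), 'joint_torque': array([ 1.38602081e-04, -5.32389879e+01,  2.13299075e-02, -2.51316923e+01,
        1.14252674e-02,  7.47939222e-03, -1.20391530e-05]), 'tool_pos': array([0.27479339, 0.58844021, 0.23031837]), 'ee_rot': array([[-9.06088171e-01,  4.23088407e-01, -6.52249683e-04],
       [ 4.23088895e-01,  9.06086648e-01, -1.66551473e-03],
       [-1.13665245e-04, -1.78506279e-03, -9.99998400e-01]]), 'ft_force': array([0.41731312, 1.25720623, 0.02525743]), 'moment': array([-5.21985723e-02, -9.08450239e-05,  2.48152673e-02]), 'grasp_force': 0.0, 'opening': 0.08540124497230923}
scene 53.24599982328524 322.125856606363 204.3048860621201 [[ 0.59406675  0.65969284 -0.46031518  1.13802962]
 [ 0.80440927 -0.48488705  0.34323502 -0.47923922]
 [ 0.00322881 -0.5741863  -0.81871831  1.16864795]
 [ 0.          0.          0.          1.        ]]
side 46.713054107585585 320.75346896355796 193.3258056311328 [[ 0.8498348  -0.30237382  0.43168379 -0.01804629]
 [-0.52689912 -0.50696317  0.68217715 -0.87345332]
 [ 0.01257528 -0.80719169 -0.59015544  0.86225104]
 [ 0.          0.          0.          1.        ]]
wrist 71.21356858166544 312.9146900197482 199.9488595943144 [[ 4.22837934e-01  8.74355306e-01  2.38140464e-01  2.14851709e-01]
 [ 9.06205144e-01 -4.07812947e-01 -1.11717665e-01  6.16475345e-01]
 [-5.64168922e-04  2.63042580e-01 -9.64784060e-01  3.73651763e-01]
 [ 0.00000000e+00  0.00000000e+00  0.00000000e+00  1.00000000e+00]]
```
View pics/scene0.png

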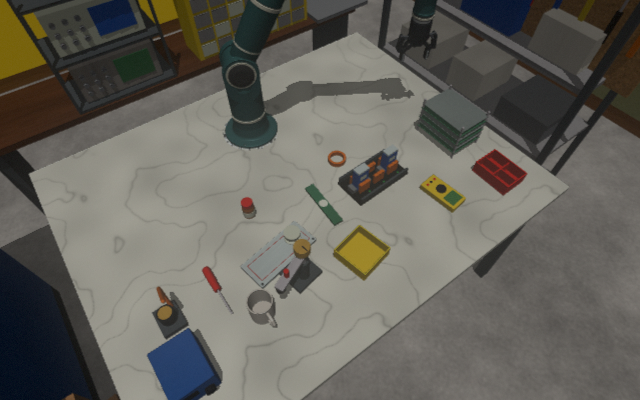

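View pics/side0.png

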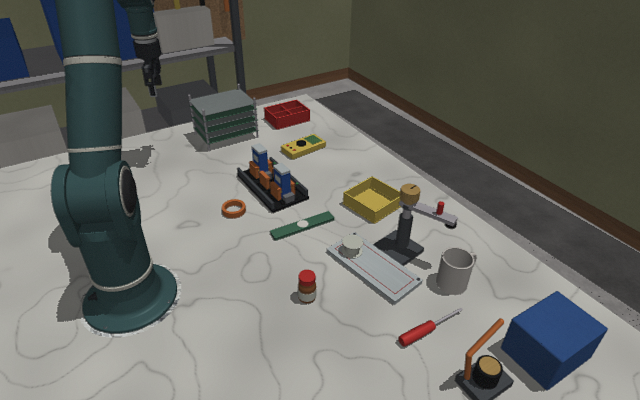

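Scene: bricks at about (362,175) and (390,157) in the block, bar (323,204), reel (292,232) on the plate (280,254), nut (302,248), bin (362,252). Side shows the same: bricks (261,158),(283,178), bar (303,225), reel (352,245), nut (410,193), pin (440,208). Next: zoom in on both.

```bash
cat > h.py <<'E'
import numpy as np, cv2
from cell import r
def ray(f,uv):
    fl=200/np.tan(np.radians(f["vfov"])/2); T=f["cam_to_world"]
    d=T[:3,:3]@np.array([(uv[0]-f["cx"])/fl,(uv[1]-f["cy"])/fl,1.]); return T[:3,3],d/np.linalg.norm(d)
def plane(f,uv,z):
    o,d=ray(f,uv); return o+d*(z-o[2])/d[2]
def tri(*fu):
    A=np.zeros((3,3));b=np.zeros(3)
    for f,uv in fu:
        o,d=ray(f,uv);P=np.eye(3)-np.outer(d,d);A+=P;b+=P@o
    p=np.linalg.solve(A,b); e=[np.linalg.norm((np.eye(3)-np.outer(d,d))@(p-o)) for o,d in [ray(f,u) for f,u in fu]]
    return p,max(e)
def proj(f,p):
    T=f["cam_to_world"];fl=200/np.tan(np.radians(f["vfov"])/2);c=T[:3,:3].T@(np.asarray(p)-T[:3,3]);return c[:2]/c[2]*fl+[f["cx"],f["cy"]]
def tool(p):  # world point -> shift in tool axes from current TCP
    s=r.read_state(); return s["ee_rot"].T@(np.asarray(p)-s["tool_pos"])
E
python3 - <<'E'
from h import *
a=cv2.imread("pics/scene0.png");b=cv2.imread("pics/side0.png")
cv2.imwrite("pics/c1.png",cv2.resize(a[140:300,230:430],None,fx=4,fy=3.75,interpolation=2) if 0 else cv2.resize(a[145:295,230:430],None,fx=4,fy=4,interpolation=2))
cv2.imwrite("pics/c2.png",cv2.resize(b[140:302,236:462],None,fx=3.5,fy=3.5,interpolation=2))
E
```

View pics/c1.png

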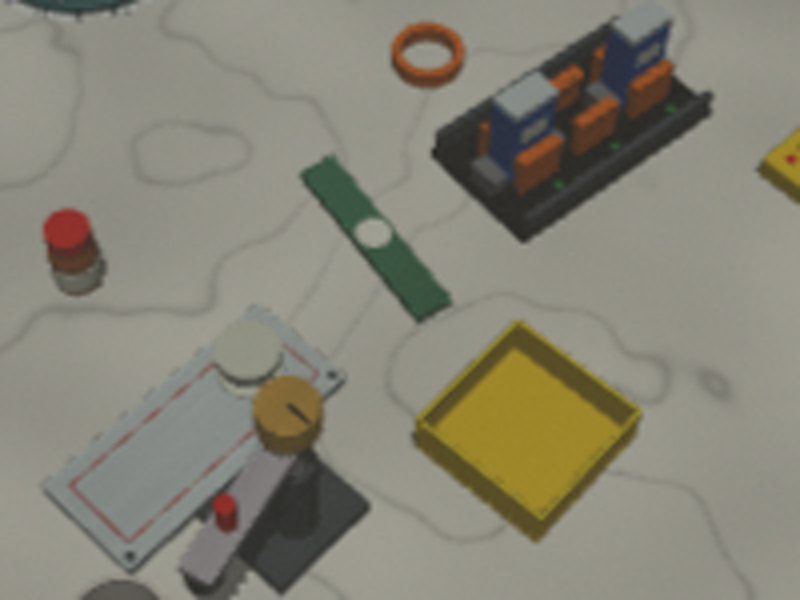

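View pics/c2.png

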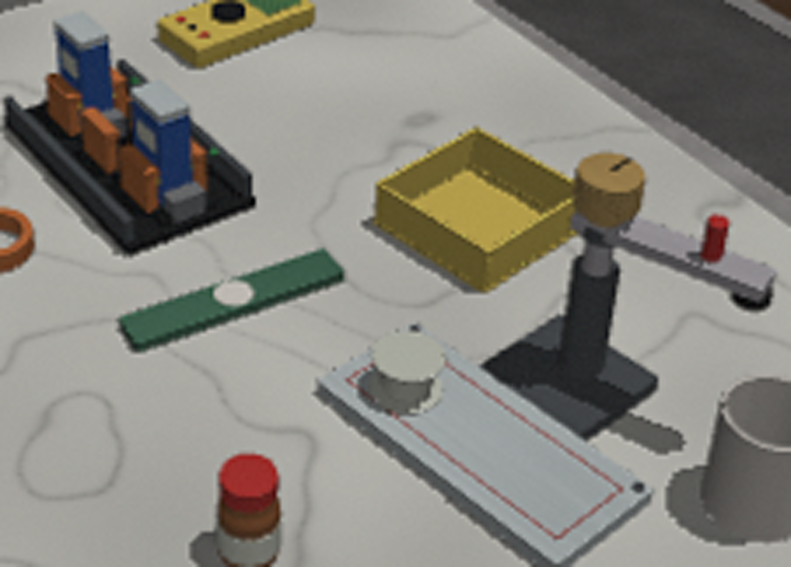

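```bash
python3 - <<'E'
from h import *
A=r.grab_frame("scene");B=r.grab_frame("side")
a=lambda x,y:(A,(230+x/4-.4,145+y/4-.4)); b=lambda x,y:(B,(236+x/3.5-.4,140+y/3.5-.4))
P={}
for n,p,q in [("brickN",(526,97),(160,105)),("brickF",(643,22),(82,32)),("nuttop",(288,401),(609,172)),("pintop",(222,499),(718,221)),("reeltop",(249,349),(407,352)),("disc",(374,233),(233,292)),
 ("plL",(45,485),(560,562)),("plTop",(255,308),(318,380)),("plR",(345,378),(415,325)),("plB",(132,570),(650,490)),
 ("binT",(519,322),(377,187)),("binR",(640,412),(477,130)),("binL",(416,425),(487,272)),("barA",(330,157),(127,333)),("barB",(437,306),(335,262)),
 ("blkL",(435,150),(128,243)),("blkB",(522,237),(252,195)),("blkR",(710,100),(125,67))]:
    x,e=tri(a(*p),b(*q)); print(n,x.round(4),round(e*1000,1))
E
```

```text
brickN [0.4988 0.1654 0.104 ] 0.3
brickF [0.4937 0.3063 0.1051] 0.1
nuttop [ 0.6685 -0.1997  0.1963] 0.4
pintop [ 0.7011 -0.2766  0.1903] 0.6
reeltop [ 0.5375 -0.1535  0.0491] 1.5
disc [0.4832 0.0139 0.0109] 1.2
plL [ 0.5286 -0.3469  0.0142] 0.7
plTop [ 0.4859 -0.1144  0.0127] 3.1
plR [ 0.5881 -0.0943  0.0098] 0.4
plB [ 0.6289 -0.3273  0.0099] 0.6
binT [0.6441 0.0449 0.0382] 0.4
binR [0.7686 0.0677 0.0411] 0.5
binL [ 0.6661 -0.0811  0.0247] 2.1
barA [0.3895 0.0301 0.0023] 4.8
barB [0.5777 0.0102 0.0083] 1.5
blkL [0.4399 0.1163 0.0096] 1.9
blkB [0.5638 0.1182 0.0115] 2.7
blkR [0.5552 0.3503 0.0246] 0.2
```

Plate centre ≈ (0.558,-0.221), clamp x axis yaw ≈ 10°, strap ≈ 1.8 rad, block y axis ≈ 2° with two bricks in the end slots. Moving over the reel for a close wrist view.

```bash
python3 -c "
from h import *
print(tool([.5375,-.1535,.23]).round(3))"
```

```text
[-0.552 -0.561  0.001]
```

Units first: shifts go in units of 25 mm and turns go in units of 0.1 rad. So -0.561 m is -22.44, -0.552 m is -22.08, 0.96 rad is 9.6.

```bash
echo '[[0.085,-5.6,-5.6,0,0,0,2.4],[0.085,-11.2,-11.2,0,0,0,4.8],[0.085,-16.8,-16.8,0,0,0,7.2],[0.085,-22.08,-22.44,0,0,0,9.6],[0.085,-22.08,-22.44,0,0,0,9.6],[0.085,-22.08,-22.44,0,0,0,9.6],[0.085,-22.08,-22.44,0,0,0,9.6],[0.085,-22.08,-22.44,0,0,0,9.6],[0.085,-22.08,-22.44,0,0,0,9.6],[0.085,-22.08,-22.44,0,0,0,9.6],[0.085,-22.08,-22.44,0,0,0,9.6],[0.085,-22.08,-22.44,0,0,0,9.6]]' | python3 jog.py; python3 -c "
from h import *
print(tool([.5375,-.1535,.23]).round(3),r.read_state()['qpos'].round(2))"
```

```text
time: 1.45
tool_pos: [0.4761, 0.0217, 0.2317]
ee_rot: [[-0.173, 0.985, 0.001], [0.985, 0.173, 0.001], [0.0, 0.001, -1.0]]
ft_force: [0.1, 0.3, 0.6]
opening: 0.0849
grasp_force: 0.0
[-0.183  0.03   0.002] [-0.55  0.17  0.49  2.04 -0.1   0.95  0.16]
```

```bash
python3 -c "
from h import *
f=r.grab_frame('wrist');cv2.imwrite('pics/w_bar.png',f['img'][:,:,::-1]);np.save('pics/w_bar.npy',f,allow_pickle=True)"
echo '[[0.085,-2,0.28,0,0,0,0],[0.085,-4,0.6,0,0,0,0],[0.085,-6,0.96,0,0,0,0],[0.085,-7.32,1.2,0,0,0,0],[0.085,-7.32,1.2,0,0,0,0],[0.085,-7.32,1.2,0,0,0,0]]' | python3 jog.py; python3 -c "
from h import *
f=r.grab_frame('wrist');cv2.imwrite('pics/w_reel.png',f['img'][:,:,::-1]);np.save('pics/w_reel.npy',f,allow_pickle=True)
v=np.hstack([cv2.resize(cv2.imread('pics/w_bar.png'),(400,250)),cv2.resize(cv2.imread('pics/w_reel.png'),(400,250))]);cv2.imwrite('pics/v1.png',v)"
```

```text
time: 2.1
tool_pos: [0.5366, -0.1518, 0.2309]
ee_rot: [[-0.171, 0.985, -0.001], [0.985, 0.171, 0.0], [0.0, -0.001, -1.0]]
ft_force: [-0.1, 1.0, 0.5]
opening: 0.085
grasp_force: 0.0
```

View pics/w_reel.png

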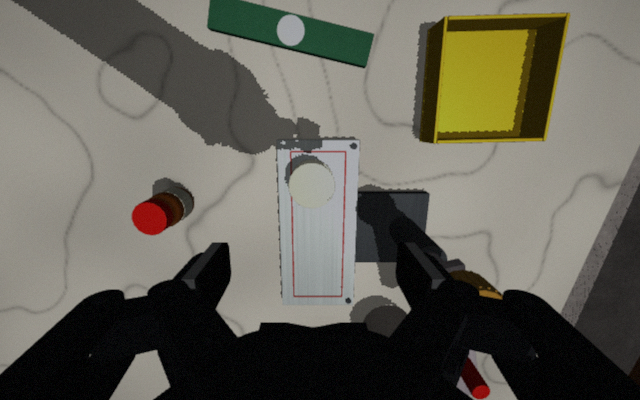

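Wrist view: plate with red lines corners (291,152),(346,152),(342,297),(293,297); reel top (311,185), bin (495,78), bar disc (291,30). Measure by masks.

```bash
python3 - <<'E'
from h import *
f=np.load('pics/w_reel.npy',allow_pickle=True).item();im=f['img'].astype(int);R,G,B=im[...,0],im[...,1],im[...,2]
A=r.grab_frame("scene");S=r.grab_frame("side")
m=((R-G>40)&(R-B>40)).astype(np.uint8);m[:, :270]=0;m[:,365:]=0;m[:130]=0;m[320:]=0
ys,xs=np.nonzero(m);W=np.array([plane(f,(x,y),.015)[:2] for x,y in zip(xs,ys)],np.float32)
c,s,a=cv2.minAreaRect(W);print("red",c,s,a,len(W))
def contour(m,lo):
    n,l,st,ce=cv2.connectedComponentsWithStats(m.astype(np.uint8));
    return [(ce[i],st[i]) for i in range(1,n) if st[i][4]>lo]
wr=(R>150)&(B>120)&(abs(R-G)<25);wr[:150]=0;wr[215:]=0;wr[:,:285]=0;wr[:,340:]=0
for c,s in contour(wr,300):print("reel?",c,s)
# plate outline
pl=cv2.inRange(f['img'],(0,0,0),(255,255,255))
for n,c in [("reel",(311,185))]:
    print(n,plane(f,c,.05))
ye=(R>90)&(R-B>60)&(G-B>40)&(abs(R-G)<60)
for c,s in contour(ye,2000):
    l=(ye).astype(np.uint8)
    print("yel",c,s)
y=ye.copy();y[:, :400]=0;y[160:]=0
pts=np.argwhere(y)[:,::-1].astype(np.float32);q=cv2.boxPoints(cv2.minAreaRect(pts));print(q)
for uv in [(447,15),(568,14),(545,142),(435,142)]:print("binrim",uv,plane(f,uv,.045).round(4))
gr=(G-R>20)&(G-B>5);gr[100:]=0
g=np.argwhere(gr)[:,::-1].astype(np.float32);W=np.array([plane(f,p,.012)[:2] for p in g],np.float32);print("bar",cv2.minAreaRect(W),len(W))
dm=(R>150);dm[50:]=0;dm[:,:270]=0;dm[:,312:]=0;dm[:10]=0
for c,s in contour(dm,300):print("disc",c,s,plane(f,c,.012))
E
```

```text
red (0.5556236505508423, -0.22179125249385834) (0.07133251428604126, 0.21086473762989044) 9.993780136108398 325
reel? [314.93400649 187.55174901] [ 285  153   55   62 2773]
reel [ 0.53517273 -0.15561391  0.05      ]
yel [484.08929126  78.92167615] [ 433   13  137  130 9665]
[[432.91208   141.99222  ]
 [445.3129      2.0403843]
 [569.3517     13.031158 ]
 [556.9509    152.98299  ]]
binrim (447, 15) [0.6435 0.0446 0.045 ]
binrim (568, 14) [0.7665 0.067  0.045 ]
binrim (545, 142) [ 0.7932 -0.0602  0.045 ]
binrim (435, 142) [ 0.6679 -0.082   0.045 ]
bar ((0.4818163812160492, 0.011461779475212097), (0.03579314798116684, 0.18883909285068512), 87.29888916015625) 4862
disc [290.33001658  29.86235489] [278  16  26  29 603] [0.48178976 0.01226671 0.012     ]
```

Converted, 0.21 m is 8.4, 0.05 m is 2.

```bash
echo '[[0.085,-0.12,-0.04,2,0,0,0],[0.085,-0.12,-0.04,4,0,0,0],[0.085,-0.12,-0.04,6,0,0,0],[0.085,-0.12,-0.04,7.6,0,0,0],[0.085,-0.12,-0.04,8.4,0,0,0],[0.085,-0.12,-0.04,8.4,0,0,0],[0.03,-0.12,-0.04,8.4,0,0,0],[0.03,-0.12,-0.04,8.4,0,0,0],[0.03,-0.12,-0.04,8.4,0,0,0],[0.03,-0.12,-0.04,8.4,0,0,0],[0.03,-0.12,-0.04,8.4,0,0,0],[0.03,-0.12,-0.04,8.4,0,0,0]]' | python3 jog.py 40;echo '[[0.03,0,0,0,0,0,0],[0.03,0,0,0,0,0,0],[0.03,0,0,-1.6,0,0,0],[0.03,0,0,-3.2,0,0,0],[0.03,0,0,-3.2,0,0,0]]' | python3 jog.py; python3 -c "
from h import *
print(tool([.718,-.0075,.1]).round(3))"
```

```text
time: 3.45
tool_pos: [0.5376, -0.1545, 0.0235]
ee_rot: [[-0.173, 0.985, 0.003], [0.985, 0.173, 0.0], [-0.0, 0.003, -1.0]]
ft_force: [-2.1, 0.6, 5.9]
opening: 0.0525
grasp_force: 40.7
time: 3.95
tool_pos: [0.5404, -0.1558, 0.1073]
ee_rot: [[-0.173, 0.985, 0.011], [0.985, 0.173, -0.001], [-0.003, 0.011, -1.0]]
ft_force: [0.6, -0.7, -2.2]
opening: 0.0528
grasp_force: 42.9
[0.115 0.2   0.009]
```

```bash
echo '[[0.03,1,1.72,0,0,0,0],[0.03,2,3.44,0,0,0,0],[0.03,3,5.2,0,0,0,0],[0.03,4,6.8,0,0,0,0],[0.03,4.52,7.88,0,0,0,0],[0.03,4.52,7.88,0,0,0,0],[0.03,4.52,7.88,1.6,0,0,0],[0.03,4.52,7.88,3,0,0,0],[0.03,4.52,7.88,3.56,0,0,0],[0.03,4.52,7.88,3.56,0,0,0],[0.03,4.52,7.88,3.56,0,0,0]]' | python3 jog.py && echo '[[0.07,0,0,0,0,0,0],[0.07,0,0,0,0,0,0],[0.07,0,0,0,0,0,0],[0.07,0,0,-2,0,0,0],[0.07,0,0,-4,0,0,0],[0.07,0,0,-6,0,0,0],[0.07,0,0,-7.6,0,0,0],[0.07,0,0,-7.6,0,0,0]]' | python3 jog.py; python3 - <<'E'
from h import *
f=r.grab_frame('wrist');cv2.imwrite('pics/w_bin.png',f['img'][:,:,::-1])
print(tool([.498,.236,.23]).round(3))
E
```

```text
time: 5.05
tool_pos: [0.7108, -0.0099, 0.0129]
ee_rot: [[-0.172, 0.985, 0.001], [0.985, 0.172, -0.0], [-0.0, 0.0, -1.0]]
ft_force: [0.2, -0.9, -2.3]
opening: 0.0523
grasp_force: 44.0
time: 5.85
tool_pos: [0.7148, -0.01, 0.2105]
ee_rot: [[-0.173, 0.985, 0.013], [0.985, 0.173, 0.001], [-0.002, 0.013, -1.0]]
ft_force: [0.9, 0.8, -0.7]
opening: 0.0697
grasp_force: 0.0
[ 0.279 -0.169 -0.025]
```

View pics/w_bin.png

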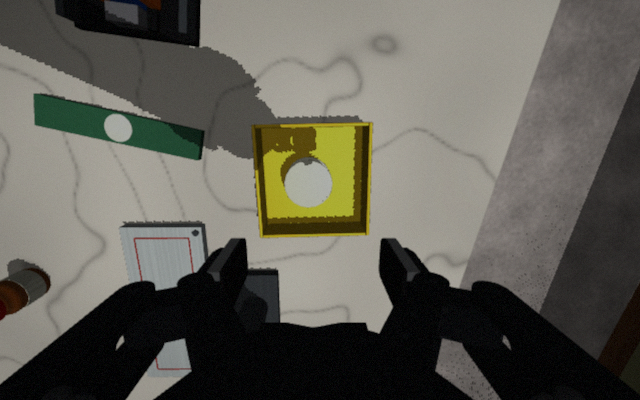

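Reel sits in the bin (308,182). Now to the block for a look from two places.

Converted, 0.2 m is 8, 0.24 m is 9.6, 0.14 rad is 1.4.

```bash
echo '[[0.07,1.6,-0.96,-0.4,0,0,0.3],[0.07,3.2,-2,-1.2,0,0,0.6],[0.07,4.8,-3,-1.8,0,0,0.9],[0.07,6.4,-4,-2.4,0,0,1.2],[0.07,8,-5.2,-2.4,0,0,1.4],[0.07,9.6,-6.8,-2.4,0,0,1.4],[0.07,9.6,-6.8,-2.4,0,0,1.4],[0.07,9.6,-6.8,-2.4,0,0,1.4],[0.07,9.6,-6.8,-2.4,0,0,1.4]]' | python3 jog.py; python3 - <<'E'
from h import *
f=r.grab_frame('wrist');cv2.imwrite('pics/w_k1.png',f['img'][:,:,::-1]);np.save('pics/w_k1.npy',f,allow_pickle=True)
E
echo '[[0.07,-1.6,0,0,0,0,0],[0.07,-3.2,0,0,0,0,0],[0.07,-3.6,0,0,0,0,0],[0.07,-3.6,0,0,0,0,0]]' | python3 jog.py; python3 - <<'E'
from h import *
f=r.grab_frame('wrist');cv2.imwrite('pics/w_k2.png',f['img'][:,:,::-1]);np.save('pics/w_k2.npy',f,allow_pickle=True)
a=cv2.imread('pics/w_k1.png');b=f['img'][:,:,::-1]
cv2.imwrite('pics/k.png',np.vstack([a[:280],b[:280]]))
E
```

```text
time: 6.8
tool_pos: [0.5026, 0.1967, 0.2619]
ee_rot: [[-0.033, 0.999, 0.0], [0.999, 0.033, -0.001], [-0.001, 0.0, -1.0]]
ft_force: [-0.0, -0.1, -0.2]
opening: 0.0699
grasp_force: 0.0
time: 7.25
tool_pos: [0.506, 0.1043, 0.2623]
ee_rot: [[-0.027, 1.0, 0.0], [1.0, 0.027, -0.001], [-0.001, 0.0, -1.0]]
ft_force: [1.0, 0.8, -0.5]
opening: 0.07
grasp_force: 0.0
```

View pics/k.png

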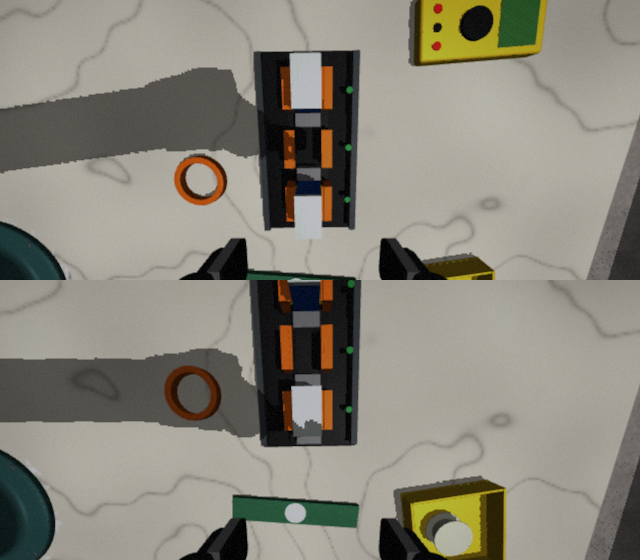

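Two bricks in the end slots: k1 tops at (306,80) and (308,217); k2 near one at (306,128), partly shaded.

```bash
python3 - <<'E'
from h import *
def top(f,x0,x1,y0,y1,th=130):
    im=f['img'].astype(int);m=((im.min(2)>th)&(im.max(2)-im.min(2)<40));k=np.zeros_like(m);k[y0:y1,x0:x1]=m[y0:y1,x0:x1]
    n,l,st,ce=cv2.connectedComponentsWithStats(k.astype(np.uint8));i=1+np.argmax(st[1:,4]);return np.argwhere(l==i)[:,::-1].astype(np.float32)
k1=np.load('pics/w_k1.npy',allow_pickle=True).item();k2=np.load('pics/w_k2.npy',allow_pickle=True).item()
res={}
for n,f,b in [("far1",k1,(284,328,54,112)),("near1",k1,(285,328,192,243)),]:
    p=top(f,*b);c=cv2.minAreaRect(p);print(n,c,len(p))
    for z in(.106,.112,.118):
        W=np.array([plane(f,q,z)[:2] for q in p],np.float32);print(z,cv2.minAreaRect(W))
p=top(k2,285,328,100,162,60);print("near2",cv2.minAreaRect(p),len(p))
W=np.array([plane(k2,q,.112)[:2] for q in p],np.float32);print(cv2.minAreaRect(W))
# green dots, orange jaws for block frame
for f in(k1,k2):
    im=f['img'].astype(int);g=((im[...,1]-im[...,0]>40)&(im[...,1]-im[...,2]>20));g[:,:335]=0;g[:,365:]=0;g[230:]=0
    n,l,st,ce=cv2.connectedComponentsWithStats(g.astype(np.uint8));print([ (c.round(1),plane(f,c,.02)[:2].round(4)) for c,s in zip(ce[1:],st[1:]) if s[4]>10])
A=r.grab_frame("scene");B=r.grab_frame("side")
for n,sc,sd,uv in[("near",(230+526/4-.4,145+97/4-.4),(236+160/3.5-.4,140+105/3.5-.4),(308.3,216.5)),("far",(230+643/4-.4,145+22/4-.4),(236+82/3.5-.4,140+32/3.5-.4),(306,80.5))]:
    print(n,tri((k1,uv),(B,sd)),tri((k1,uv),(A,sc)))
print("near w",tri((k1,(308.3,216.5)),(k2,(306,128))))
E
```

```text
far1 ((305.0, 81.0), (54.0, 30.0), 90.0) 1652
0.106 ((0.4915390610694885, 0.30324840545654297), (0.029862137511372566, 0.04992244392633438), 2.2791519165039062)
0.112 ((0.49171778559684753, 0.30243808031082153), (0.029263097792863846, 0.04892103001475334), 2.2791523933410645)
0.118 ((0.49189648032188416, 0.30162784457206726), (0.028664076700806618, 0.04791957512497902), 2.2791643142700195)
near1 ((306.0, 219.0), (46.0, 42.0), 90.0) 1511
0.106 ((0.49623435735702515, 0.1582612246274948), (0.04860822111368179, 0.05496877804398537), 1.8708199262619019)
0.112 ((0.49631887674331665, 0.16035935282707214), (0.04763313755393028, 0.05386611446738243), 1.870818853378296)
0.118 ((0.49640342593193054, 0.16245748102664948), (0.046658050268888474, 0.052763450890779495), 1.8708115816116333)
near2 ((306.0, 130.5), (61.0, 30.0), 90.0) 1731
((0.49794241786003113, 0.16298650205135345), (0.030174504965543747, 0.06063999980688095), 2.005326271057129)
[(array([349.2,  89.4]), array([0.5462, 0.3073])), (array([347.9, 147. ]), array([0.5494, 0.2341])), (array([346.8, 199.2]), array([0.5526, 0.1607]))]
[(array([350.4,   3.3]), array([0.5459, 0.3114])), (array([349.3,  69.5]), array([0.5491, 0.2384])), (array([348.4, 128.9]), array([0.5524, 0.1654])), (array([345.3, 227.5]), array([0.5564, 0.0249]))]
near (array([0.49823437, 0.16220752, 0.10587335]), np.float64(0.0007177999828698883)) (array([0.49977446, 0.16311839, 0.10763182]), np.float64(0.001045433626249687))
far (array([0.49262204, 0.30411123, 0.10664947]), np.float64(0.00010259554871917542)) (array([0.49329937, 0.30509511, 0.10554612]), np.float64(0.0011161266479450531))
near w (array([0.49838865, 0.16644753, 0.11942094]), np.float64(0.0005775810377891459))
```

Brick tops stand at ≈106 mm (foot in the pocket at 6 mm); near (0.4983,0.1635), far (0.4922,0.304), yaw ≈2.4°. Grasp the near brick.

```bash
echo '[[0.06,1.6,-0.16,0,0,0,-0.15],[0.06,2.376,-0.24,1.2,0,0,-0.15],[0.06,2.376,-0.24,3.2,0,0,-0.15],[0.06,2.376,-0.24,5.2,0,0,-0.15],[0.06,2.376,-0.24,7.2,0,0,-0.15],[0.06,2.376,-0.24,7.76,0,0,-0.15],[0.06,2.376,-0.24,7.76,0,0,-0.15],[0.06,2.376,-0.24,7.76,0,0,-0.15]]' | python3 jog.py; echo '[[0.02,0,0,0,0,0,0],[0.02,0,0,0,0,0,0],[0.02,0,0,0,0,0,0],[0.02,0,0,0,0,0,0],[0.02,0,0,0,0,0,0],[0.02,0,0,0,0,0,0]]' | python3 jog.py 70
```

```text
time: 8.2
tool_pos: [0.4984, 0.1676, 0.0698]
ee_rot: [[-0.049, 0.999, 0.002], [0.999, 0.049, 0.001], [0.001, 0.002, -1.0]]
ft_force: [-0.2, -0.7, 1.2]
opening: 0.0598
grasp_force: 0.0
time: 8.8
tool_pos: [0.4982, 0.1677, 0.0704]
ee_rot: [[-0.049, 0.999, 0.003], [0.999, 0.049, 0.002], [0.002, 0.003, -1.0]]
ft_force: [-0.9, 0.6, 6.8]
opening: 0.0295
grasp_force: 70.1
```

```bash
echo '[[0.02,0,0.128,-0.032,0.5,0,0],[0.02,0,0.256,-0.048,1,0,0],[0.02,0,0.384,-0.064,1.5,0,0],[0.02,0,0.484,-0.08,1.9,0,0],[0.02,0,0.484,-0.08,1.9,0,0],[0.02,0,0.484,-0.08,1.9,0,0]]' | python3 jog.py
```

```text
time: 9.4
tool_pos: [0.5085, 0.1682, 0.072]
ee_rot: [[-0.049, 0.98, -0.19], [0.999, 0.048, -0.008], [0.002, -0.191, -0.982]]
ft_force: [-3.9, 0.3, 6.7]
opening: 0.0298
grasp_force: 71.0
```

Converted, -0.0242 m is -0.968, -0.022 m is -0.88, -0.38 rad is -3.8.

```bash
echo '[[0.02,0,-0.128,0.016,-0.5,0,0],[0.02,0,-0.256,0.024,-1,0,0],[0.02,0,-0.384,0.012,-1.5,0,0],[0.02,0,-0.488,-0.016,-1.9,0,0],[0.02,0,-0.62,-0.08,-2.4,0,0],[0.02,0,-0.752,-0.12,-2.9,0,0],[0.02,0,-0.88,-0.16,-3.4,0,0],[0.02,0,-0.968,-0.18,-3.8,0,0],[0.02,0,-0.968,-0.18,-3.8,0,0],[0.02,0,-0.968,-0.18,-3.8,0,0]]' | python3 jog.py
```

```text
time: 10.4
tool_pos: [0.4843, 0.1664, 0.0781]
ee_rot: [[-0.05, 0.981, 0.186], [0.999, 0.049, 0.008], [-0.001, 0.186, -0.982]]
ft_force: [3.2, 2.2, -23.5]
opening: 0.0292
grasp_force: 73.4
```

```bash
echo '[[0.02,0,-0.02,0.12,0,0,0],[0.02,0,-0.04,0.22,0,0,0],[0.02,0,-0.04,0.22,0,0,0],[0.02,0,-0.04,0.22,0,0,0]]' | python3 jog.py
```

```text
time: 10.8
tool_pos: [0.4854, 0.167, 0.0774]
ee_rot: [[-0.049, 0.981, 0.186], [0.999, 0.047, 0.014], [0.005, 0.186, -0.982]]
ft_force: [-18.7, -3.7, 45.4]
opening: 0.029
grasp_force: 82.5
```

Converted, 0.006 m is 0.24, 0.0122 m is 0.488, 0.186 rad is 1.86.

```bash
echo '[[0.02,0,0,-0.12,0,0,0],[0.02,0,0.12,-0.08,0.5,0,0],[0.02,0,0.24,0,1,0,0],[0.02,0,0.38,0.06,1.5,0,0],[0.02,0,0.488,0.08,1.86,0,0],[0.02,0,0.488,0.08,1.86,0,0],[0.02,0,0.488,0.08,1.86,0,0]]' | python3 jog.py; python3 - <<'E'
from h import *
for n in("side","scene"):
    f=r.grab_frame(n);u=proj(f,[.498,.166,.06]).astype(int);c=f['img'][u[1]-45:u[1]+45,u[0]-45:u[0]+45,::-1];cv2.imwrite(f'pics/r_{n}.png',cv2.resize(c,(400,400),interpolation=2))
cv2.imwrite('pics/r1.png',np.hstack([cv2.imread('pics/r_side.png'),cv2.imread('pics/r_scene.png')]))
E
```

```text
time: 11.5
tool_pos: [0.499, 0.1669, 0.0742]
ee_rot: [[-0.049, 0.999, 0.006], [0.999, 0.049, 0.0], [0.0, 0.006, -1.0]]
ft_force: [-0.2, -0.1, -3.6]
opening: 0.0291
grasp_force: 75.9
```

View pics/r1.png

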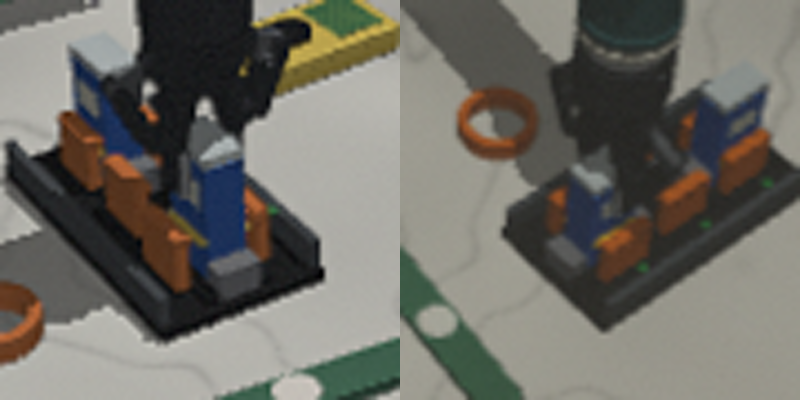

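Both jaws look pushed back, the ridge is visible, and the wrist carries just the brick's weight. Gentle straight lift.

Converted, -0.02 m is -0.8, -0.016 m is -0.64.

```bash
echo '[[0.02,0,0,-0.16,0,0,0],[0.02,0,0,-0.32,0,0,0],[0.02,0,0,-0.48,0,0,0],[0.02,0,0,-0.64,0,0,0],[0.02,0,0,-0.8,0,0,0],[0.02,0,0,-0.8,0,0,0]]' | python3 jog.py
```

```text
time: 12.2
tool_pos: [0.499, 0.1671, 0.0947]
ee_rot: [[-0.049, 0.999, 0.005], [0.999, 0.049, 0.001], [0.001, 0.005, -1.0]]
ft_force: [0.4, 0.5, -3.1]
opening: 0.0297
grasp_force: 46.7
```

```bash
echo '[[0.02,0,0,-1.8,0,0,0],[0.02,0,0,-3.6,0,0,0],[0.02,-1.6,0.16,-4,0,0,-0.2],[0.02,-3.2,0.32,-4,0,0,-0.4],[0.02,-4.8,0.48,-4,0,0,-0.6],[0.02,-6.4,0.64,-4,0,0,-0.8],[0.02,-8,0.8,-4,0,0,-1],[0.02,-9.6,0.96,-4,0,0,-1.2],[0.02,-11.2,1.12,-4,0,0,-1.26],[0.02,-12.8,1.28,-4,0,0,-1.26],[0.02,-14.4,1.44,-4,0,0,-1.26],[0.02,-16,1.6,-4,0,0,-1.26]]' | python3 jog.py 70; echo '[[0.02,0,0,0,0,0,0],[0.02,0,0,0,0,0,0]]' | python3 jog.py; python3 -c "
from h import *
print(tool([.5654,-.2775,.1]).round(4))"
```

```text
time: 13.4
tool_pos: [0.5575, -0.232, 0.1939]
ee_rot: [[-0.174, 0.985, 0.004], [0.985, 0.174, 0.001], [-0.0, 0.004, -1.0]]
ft_force: [1.2, -0.8, -3.4]
opening: 0.0294
grasp_force: 72.6
time: 13.6
tool_pos: [0.5569, -0.2318, 0.1937]
ee_rot: [[-0.171, 0.985, 0.003], [0.985, 0.171, 0.0], [-0.0, 0.003, -1.0]]
ft_force: [0.3, 0.4, -4.5]
opening: 0.0292
grasp_force: 72.4
[-0.0465  0.0003  0.0937]
```

Converted, 0.1 m is 4, 0.09 m is 3.6.

```bash
echo '[[0.02,-1.2,0,0,0,0,0],[0.02,-1.86,0,0.8,0,0,0],[0.02,-1.86,0,2.4,0,0,0],[0.02,-1.86,0,3.6,0,0,0],[0.02,-1.86,0,4,0,0,0],[0.02,-1.86,0,4,0,0,0]]' | python3 jog.py; echo '[[0.02,0,0,0.16,0,0,0],[0.02,0,0,0.32,0,0,0],[0.02,0,0,0.32,0,0,0]]' | python3 jog.py
```

```text
time: 14.2
tool_pos: [0.5656, -0.2744, 0.0928]
ee_rot: [[-0.176, 0.984, 0.001], [0.984, 0.176, 0.002], [0.002, 0.001, -1.0]]
ft_force: [0.9, 0.8, -4.1]
opening: 0.0293
grasp_force: 72.3
time: 14.5
tool_pos: [0.5667, -0.2763, 0.087]
ee_rot: [[-0.174, 0.985, 0.005], [0.985, 0.174, 0.0], [-0.001, 0.005, -1.0]]
ft_force: [0.9, 0.3, -3.4]
opening: 0.0291
grasp_force: 72.3
```

Units first: shifts go in units of 25 mm and turns go in units of 0.1 rad. So 0.004 m is 0.16, 0.002 m is 0.08.

```bash
echo '[[0.02,0,0,0.08,0,0,0],[0.02,0,0,0.16,0,0,0],[0.02,0,0,0.16,0,0,0]]' | python3 jog.py;echo '[[0.02,0,0,0.08,0,0,0],[0.02,0,0,0.16,0,0,0],[0.02,0,0,0.16,0,0,0]]' | python3 jog.py;echo '[[0.02,0,0,0.08,0,0,0],[0.02,0,0,0.16,0,0,0],[0.02,0,0,0.16,0,0,0]]' | python3 jog.py
```

```text
time: 14.8
tool_pos: [0.5661, -0.2763, 0.0821]
ee_rot: [[-0.174, 0.985, 0.004], [0.985, 0.174, 0.0], [-0.0, 0.004, -1.0]]
ft_force: [0.6, 0.1, -3.0]
opening: 0.0293
grasp_force: 72.3
time: 15.1
tool_pos: [0.5659, -0.2763, 0.0778]
ee_rot: [[-0.174, 0.985, 0.003], [0.985, 0.174, 0.0], [-0.0, 0.003, -1.0]]
ft_force: [0.8, -0.2, -2.2]
opening: 0.0295
grasp_force: 72.3
time: 15.4
tool_pos: [0.566, -0.2763, 0.0738]
ee_rot: [[-0.174, 0.985, 0.003], [0.985, 0.174, 0.0], [-0.0, 0.003, -1.0]]
ft_force: [-0.7, 0.9, -3.4]
opening: 0.0292
grasp_force: 72.3
```

```bash
echo '[[0.02,0,0,0.08,0,0,0],[0.02,0,0,0.12,0,0,0],[0.02,0,0,0.12,0,0,0]]' | python3 jog.py;echo '[[0.02,0,0,0.08,0,0,0],[0.02,0,0,0.12,0,0,0],[0.02,0,0,0.12,0,0,0]]' | python3 jog.py; python3 - <<'E'
from h import *
for n in("side","scene"):
    f=r.grab_frame(n);u=proj(f,[.566,-.28,.06]).astype(int);c=f['img'][u[1]-45:u[1]+45,u[0]-45:u[0]+45,::-1];cv2.imwrite(f'pics/r_{n}.png',cv2.resize(c,(400,400),interpolation=2));print(u)
cv2.imwrite('pics/r2.png',np.hstack([cv2.imread('pics/r_side.png'),cv2.imread('pics/r_scene.png')]))
E
```

```text
time: 15.7
tool_pos: [0.5662, -0.2766, 0.0734]
ee_rot: [[-0.174, 0.985, 0.005], [0.985, 0.174, 0.001], [0.001, 0.005, -1.0]]
ft_force: [-5.6, 3.1, 13.0]
opening: 0.0294
grasp_force: 74.7
time: 16.0
tool_pos: [0.5664, -0.2766, 0.0734]
ee_rot: [[-0.174, 0.985, 0.005], [0.985, 0.174, 0.003], [0.002, 0.006, -1.0]]
ft_force: [-12.2, 8.3, 33.9]
opening: 0.0293
grasp_force: 77.2
[391 263]
[263 256]
```

View pics/r2.png

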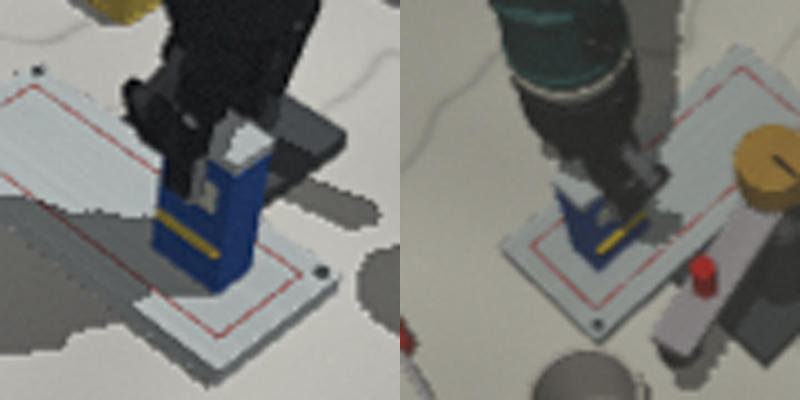

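Brick stands flush and inside the lines. Unload and release; then view from above.

Converted, -0.0055 m is -0.22, -0.004 m is -0.16.

```bash
echo '[[0.02,0,0,-0.16,0,0,0],[0.02,0,0,-0.22,0,0,0],[0.06,0,0,-0.22,0,0,0],[0.06,0,0,-0.22,0,0,0],[0.06,0,0,-0.22,0,0,0],[0.06,0,0,-0.22,0,0,0]]' | python3 jog.py; echo '[[0.06,0,0,-1.2,0,0,0],[0.06,0,0,-3.2,0,0,0],[0.06,0,0,-5.2,0,0,0],[0.06,0,0,-7.2,0,0,0],[0.06,1.2,0,-7.6,0,0,0],[0.06,1.2,0,-7.6,0,0,0]]' | python3 jog.py; python3 - <<'E'
from h import *
f=r.grab_frame('wrist');cv2.imwrite('pics/w_p1.png',f['img'][:,:,::-1]);np.save('pics/w_p1.npy',f,allow_pickle=True)
im=f['img'].astype(int);m=((im.min(2)>120)&(im.max(2)-im.min(2)<40))
u=proj(f,[.567,-.285,.115]).astype(int);print(u)
for y in range(u[1]-45,u[1]+45,6):print(y,''.join('#' if v else '.' for v in m[y,u[0]-45:u[0]+45:2]))
print(tool([.492,.304,.26]).round(3))
E
```

```text
time: 16.7
tool_pos: [0.5662, -0.2765, 0.0735]
ee_rot: [[-0.174, 0.985, 0.004], [0.985, 0.174, 0.0], [-0.001, 0.004, -1.0]]
ft_force: [0.2, 0.4, -0.2]
opening: 0.0599
grasp_force: 0.0
time: 17.3
tool_pos: [0.5617, -0.244, 0.2662]
ee_rot: [[-0.178, 0.984, 0.009], [0.984, 0.178, 0.002], [0.0, 0.009, -1.0]]
ft_force: [-0.0, 1.1, 0.0]
opening: 0.06
grasp_force: 0.0
[309 223]
178 ####.######................########.#####....
184 ####.######..................######.#####....
190 ####.######....................####.#####....
196 ###########....................##############
202 ###########......############################
208 ###########.###..############################
214 ###########.#################################
220 ###########.#################################
226 #####.#####......##############....##########
232 #####################################..######
238 #########################################....
244 ########################################.....
250 #######################################......
256 #######################################......
262 ########################################.....
[0.553 0.029 0.005]
```

Converted, 0.029 m is 1.16, 0.012 m is 0.48, 0.134 rad is 1.34.

```bash
echo '[[0.06,2,0.08,0,0,0,0.2],[0.06,4,0.2,0,0,0,0.4],[0.06,6,0.32,0,0,0,0.6],[0.06,8,0.4,0,0,0,0.8],[0.06,10,0.48,0,0,0,1],[0.06,12,0.6,0,0,0,1.2],[0.06,14,0.72,0,0,0,1.34],[0.06,16,0.8,0,0,0,1.34],[0.06,18,0.92,0,0,0,1.34],[0.06,20,1.04,0,0,0,1.34],[0.06,22,1.16,0,0,0,1.34],[0.06,22,1.16,0,0,0,1.34]]' | python3 jog.py; echo '[[0.06,0,0,0,0,0,0],[0.06,0,0,0,0,0,0]]' | python3 jog.py; python3 -c "
from h import *
print(tool([.492,.304,.07]).round(4))"
```

```text
time: 18.55
tool_pos: [0.4904, 0.3074, 0.2614]
ee_rot: [[-0.052, 0.999, 0.002], [0.999, 0.052, 0.001], [0.001, 0.002, -1.0]]
ft_force: [-0.3, -1.1, -0.7]
opening: 0.0596
grasp_force: 0.0
time: 18.75
tool_pos: [0.4936, 0.2976, 0.2627]
ee_rot: [[-0.038, 0.999, 0.003], [0.999, 0.038, -0.002], [-0.002, 0.003, -1.0]]
ft_force: [1.3, 0.3, 0.8]
opening: 0.0598
grasp_force: 0.0
[ 0.0068 -0.002   0.1927]
```

Converted, 0.191 m is 7.64, 0.18 m is 7.2.

```bash
echo '[[0.06,0.2,-0.04,1.6,0,0,0],[0.06,0.2,-0.04,3.6,0,0,0],[0.06,0.2,-0.04,5.6,0,0,0],[0.06,0.2,-0.04,7.2,0,0,0],[0.06,0.2,-0.04,7.64,0,0,0],[0.06,0.2,-0.04,7.64,0,0,0],[0.02,0.2,-0.04,7.64,0,0,0],[0.02,0.2,-0.04,7.64,0,0,0],[0.02,0.2,-0.04,7.64,0,0,0],[0.02,0.2,-0.04,7.64,0,0,0],[0.02,0.2,-0.04,7.64,0,0,0]]' | python3 jog.py 80
```

```text
time: 19.85
tool_pos: [0.4934, 0.3054, 0.075]
ee_rot: [[-0.041, 0.999, 0.006], [0.999, 0.041, 0.002], [0.002, 0.006, -1.0]]
ft_force: [-0.7, -0.9, 5.0]
opening: 0.0291
grasp_force: 78.1
```

Converted, -0.002 m is -0.08, 0.0122 m is 0.488, 0.19 rad is 1.9.

```bash
echo '[[0.02,0,0.128,-0.032,0.5,0,0],[0.02,0,0.256,-0.048,1,0,0],[0.02,0,0.384,-0.064,1.5,0,0],[0.02,0,0.488,-0.08,1.9,0,0],[0.02,0,0.488,-0.08,1.9,0,0],[0.02,0,0.488,-0.08,1.9,0,0]]' | python3 jog.py; python3 -c "
from h import *
s=r.read_state();p=s['tool_pos'];c=np.array([.4934,.3054,.075]);x=np.array([.999,.041,0])
for d in(0,.0119):
    print(tool(c-x*d+[0,0,.002*(d>0)]).round(4))"
```

```text
time: 20.45
tool_pos: [0.5041, 0.3061, 0.0764]
ee_rot: [[-0.041, 0.982, -0.186], [0.999, 0.041, -0.006], [0.002, -0.186, -0.983]]
ft_force: [-5.1, 0.3, 5.1]
opening: 0.0286
grasp_force: 79.9
[-0.0003 -0.0102  0.0033]
[-0.0003 -0.0223  0.0036]
```

```bash
echo '[[0.02,0,-0.12,0.032,-0.5,0,0],[0.02,0,-0.24,0.064,-1,0,0],[0.02,0,-0.36,0.092,-1.5,0,0],[0.02,0,-0.428,0.104,-1.9,0,0],[0.02,0,-0.56,0.12,-2.4,0,0],[0.02,0,-0.68,0.132,-2.9,0,0],[0.02,0,-0.82,0.14,-3.4,0,0],[0.02,0,-0.92,0.136,-3.8,0,0],[0.02,0,-0.92,0.136,-3.8,0,0],[0.02,0,-0.92,0.136,-3.8,0,0]]' | python3 jog.py;python3 -c "
from h import *
print(tool([.4936,.3054,.077]).round(4))"
```

```text
time: 21.45
tool_pos: [0.4823, 0.3049, 0.0766]
ee_rot: [[-0.041, 0.98, 0.194], [0.999, 0.04, 0.009], [0.001, 0.194, -0.981]]
ft_force: [1.1, -0.6, 2.1]
opening: 0.0295
grasp_force: 79.7
[-0.      0.0112  0.0018]
```

Good, low forces. Upright and lift gently.

Converted, 0.0114 m is 0.456, 0.009 m is 0.36, 0.193 rad is 1.93.

```bash
echo '[[0.02,0,0.12,0.02,0.5,0,0],[0.02,0,0.24,0.04,1,0,0],[0.02,0,0.36,0.06,1.5,0,0],[0.02,0,0.456,0.072,1.93,0,0],[0.02,0,0.456,0.072,1.93,0,0]]' | python3 jog.py;echo '[[0.02,0,0,-0.16,0,0,0],[0.02,0,0,-0.32,0,0,0],[0.02,0,0,-0.48,0,0,0],[0.02,0,0,-0.64,0,0,0],[0.02,0,0,-0.8,0,0,0],[0.02,0,0,-0.8,0,0,0]]' | python3 jog.py
```

```text
time: 21.95
tool_pos: [0.4943, 0.3043, 0.0758]
ee_rot: [[-0.039, 0.999, 0.0], [0.999, 0.039, 0.0], [0.0, 0.0, -1.0]]
ft_force: [0.0, 0.5, -3.6]
opening: 0.0292
grasp_force: 79.9
time: 22.55
tool_pos: [0.4933, 0.3053, 0.0968]
ee_rot: [[-0.041, 0.999, 0.002], [0.999, 0.041, 0.001], [0.001, 0.002, -1.0]]
ft_force: [0.9, 0.5, -4.2]
opening: 0.0292
grasp_force: 79.9
```

```bash
echo '[[0.02,0,0,-1.8,0,0,0],[0.02,0,0,-3.6,0,0,0],[0.02,-1.6,0.12,-4,0,0,-0.2],[0.02,-3.2,0.24,-4,0,0,-0.4],[0.02,-4.8,0.36,-4,0,0,-0.6],[0.02,-6.4,0.48,-4,0,0,-0.8],[0.02,-8,0.6,-4,0,0,-1],[0.02,-9.6,0.72,-4,0,0,-1.2],[0.02,-11.2,0.84,-4,0,0,-1.34],[0.02,-12.8,0.96,-4,0,0,-1.34],[0.02,-14.4,1.08,-4,0,0,-1.34],[0.02,-16,1.2,-4,0,0,-1.34]]' | python3 jog.py; echo '[[0.02,-1.6,0,0,0,0,0],[0.02,-2.4,0,0,0,0,0],[0.02,-2.4,0,0,0,0,0],[0.02,-2.4,0,0,0,0,0],[0.02,-2.4,0,0,0,0,0]]' | python3 jog.py; python3 -c "
from h import *
print(tool([.545,-.161,.1]).round(4))"
```

```text
time: 23.75
tool_pos: [0.5392, -0.0951, 0.196]
ee_rot: [[-0.174, 0.985, 0.001], [0.985, 0.174, 0.0], [0.0, 0.001, -1.0]]
ft_force: [0.1, -0.9, -3.3]
opening: 0.0292
grasp_force: 80.2
time: 24.25
tool_pos: [0.5496, -0.1511, 0.1956]
ee_rot: [[-0.176, 0.984, 0.0], [0.984, 0.176, 0.001], [0.001, 0.001, -1.0]]
ft_force: [-0.2, 0.6, -3.9]
opening: 0.029
grasp_force: 80.2
[-0.009  -0.0063  0.0956]
```

```bash
echo '[[0.02,-0.36,-0.24,0.8,0,0,0],[0.02,-0.36,-0.24,2.4,0,0,0],[0.02,-0.36,-0.24,4,0,0,0],[0.02,-0.36,-0.24,4.4,0,0,0],[0.02,-0.36,-0.24,4.4,0,0,0]]' | python3 jog.py; echo '[[0.02,0,0,0.08,0,0,0],[0.02,0,0,0.2,0,0,0],[0.02,0,0,0.2,0,0,0]]' | python3 jog.py; echo '[[0.02,0,0,0.08,0,0,0],[0.02,0,0,0.16,0,0,0],[0.02,0,0,0.16,0,0,0]]' | python3 jog.py
```

```text
time: 24.75
tool_pos: [0.5447, -0.1613, 0.0848]
ee_rot: [[-0.176, 0.984, -0.002], [0.984, 0.176, 0.001], [0.001, -0.002, -1.0]]
ft_force: [-0.2, 0.1, -3.2]
opening: 0.0291
grasp_force: 80.1
time: 25.05
tool_pos: [0.5464, -0.1626, 0.0821]
ee_rot: [[-0.174, 0.985, 0.003], [0.985, 0.174, 0.0], [-0.001, 0.003, -1.0]]
ft_force: [-0.7, 0.6, -3.6]
opening: 0.029
grasp_force: 80.1
time: 25.35
tool_pos: [0.5461, -0.1628, 0.0781]
ee_rot: [[-0.174, 0.985, 0.002], [0.985, 0.174, 0.001], [0.0, 0.002, -1.0]]
ft_force: [-1.2, 1.4, 4.8]
opening: 0.0295
grasp_force: 81.3
```

Contact at the expected height. Release and look from above.

Converted, -0.2 m is -8, -0.18 m is -7.2.

```bash
echo '[[0.02,0,0,0,0,0,0],[0.055,0,0,0,0,0,0],[0.055,0,0,0,0,0,0],[0.055,0,0,0,0,0,0],[0.055,0,0,-1.2,0,0,0],[0.055,0,0,-3.2,0,0,0],[0.055,0,0,-5.2,0,0,0],[0.055,0,0,-7.2,0,0,0],[0.055,-1.6,0,-8,0,0,0],[0.055,-1.6,0,-8,0,0,0],[0.055,-1.6,0,-8,0,0,0]]' | python3 jog.py; python3 - <<'E'
from h import *
f=r.grab_frame('wrist');cv2.imwrite('pics/w_p2.png',f['img'][:,:,::-1]);np.save('pics/w_p2.npy',f,allow_pickle=True)
E
```

```text
time: 26.45
tool_pos: [0.5522, -0.2029, 0.2773]
ee_rot: [[-0.172, 0.985, 0.002], [0.985, 0.172, -0.0], [-0.0, 0.002, -1.0]]
ft_force: [0.3, 0.0, -0.5]
opening: 0.0549
grasp_force: 0.0
```

View pics/w_p2.png

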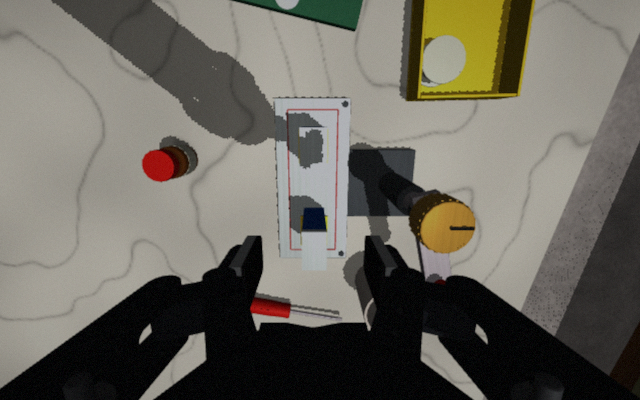

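Bricks stand: near top spans (302–327, 232–270), far top about (299–325, 127–170); nut top (446,227).

```bash
python3 - <<'E'
from h import *
f=np.load('pics/w_p2.npy',allow_pickle=True).item()
c=np.array([.5556,-.2218]);a=np.radians(10);X=np.array([np.cos(a),np.sin(a)]);Y=np.array([-X[1],X[0]])
for uv in[(302,232),(327,232),(302,270),(327,270),(299,127),(325,127)]:
    p=plane(f,uv,.115)[:2]-c;print(uv,(p@X).round(4),(p@Y).round(4))
p=plane(f,(446,227),.199)[:2];print("nut",p,(p-c)@X,(p-c)@Y)
print("bar yaw check; go",tool([.4818,.0118,.2]).round(4))
E
```

```text
(302, 232) -0.0123 -0.0365
(327, 232) 0.0169 -0.0366
(302, 270) -0.0129 -0.0859
(327, 270) 0.0175 -0.086
(299, 127) -0.0141 0.0823
(325, 127) 0.0134 0.0823
nut [ 0.66637327 -0.20102248] 0.1126983511483301 0.0012262907296671337
bar yaw check; go [ 0.2223 -0.0319  0.0764]
```

```bash
python3 - <<'E'
from h import *
A=r.grab_frame("scene");B=r.grab_frame("side")
for nm in('w_bar','w_reel','w_k2'):
    f=np.load(f'pics/{nm}.npy',allow_pickle=True).item();im=f['img'].astype(int);R,G,Bb=im[...,0],im[...,1],im[...,2]
    g=(G-R>18)&(G-Bb>3);n,l,st,ce=cv2.connectedComponentsWithStats(g.astype(np.uint8));i=1+np.argmax(st[1:,4])
    W=np.array([plane(f,q,.012)[:2] for q in np.argwhere(l==i)[:,::-1]],np.float32);print(nm,st[i],cv2.minAreaRect(W))
print(r.read_state()['qpos'].round(2))
E
echo '[[0.06,1.6,-0.24,0,0,0,-1.5],[0.06,3.2,-0.48,0,0,0,-3],[0.06,4.8,-0.72,0,0,0,-4.5],[0.06,6.4,-0.96,0,0,0,-6],[0.06,8,-1.2,0,0,0,-7.5],[0.06,8.88,-1.28,0,0,0,-9],[0.06,8.88,-1.28,0,0,0,-10.5],[0.06,8.88,-1.28,0,0,0,-12],[0.06,8.88,-1.28,1.2,0,0,-13.49],[0.06,8.88,-1.28,3.2,0,0,-13.49],[0.06,8.88,-1.28,5.2,0,0,-13.49],[0.06,8.88,-1.28,5.2,0,0,-13.49]]' | python3 jog.py; python3 -c "
from h import *
f=r.grab_frame('wrist');cv2.imwrite('pics/w_b2.png',f['img'][:,:,::-1]);np.save('pics/w_b2.npy',f,allow_pickle=True)
im=f['img'].astype(int);R,G,Bb=im[...,0],im[...,1],im[...,2]
g=(G-R>18)&(G-Bb>3);n,l,st,ce=cv2.connectedComponentsWithStats(g.astype(np.uint8));i=1+np.argmax(st[1:,4])
W=np.array([plane(f,q,.012)[:2] for q in np.argwhere(l==i)[:,::-1]],np.float32);print(st[i],cv2.minAreaRect(W))
print(tool([.4818,.0118,.003]).round(4))
s=((im.min(2)>140)).astype(np.uint8);n,l,st,ce=cv2.connectedComponentsWithStats(s);print([(c.round(),q[4]) for c,q in zip(ce[1:],st[1:]) if 200<q[4]<6000])"
```

```text
w_bar [ 244  156  144   56 3321] ((0.48193174600601196, 0.012375320307910442), (0.03592795133590698, 0.1891842633485794), 87.31746673583984)
w_reel [ 208    0  166   67 4897] ((0.48182716965675354, 0.011470491997897625), (0.03587857261300087, 0.18885280191898346), 87.35872650146484)
w_k2 [ 233  217  126   31 2431] ((0.4827008843421936, 0.012623779475688934), (0.03604820370674133, 0.18767699599266052), 87.3127670288086)
[-0.21  0.35  0.64  1.75 -0.23  1.12  0.68]
time: 27.8
tool_pos: [0.4765, 0.0113, 0.1408]
ee_rot: [[-0.999, 0.046, -0.014], [0.046, 0.999, -0.003], [0.014, -0.003, -1.0]]
ft_force: [-0.6, 0.1, -0.1]
opening: 0.0604
grasp_force: 0.0
[ 296  100   38  184 5697] ((0.4819517433643341, 0.011858319863677025), (0.03561221435666084, 0.18924395740032196), 87.26519775390625)
[-0.0034  0.001   0.1412]
[(array([496.,  36.]), np.int32(2042)), (array([314., 199.]), np.int32(771)), (array([115., 237.]), np.int32(3623)), (array([185., 266.]), np.int32(599)), (array([ 99., 258.]), np.int32(1408)), (array([ 13., 273.]), np.int32(444)), (array([ 59., 327.]), np.int32(1314)), (array([195., 348.]), np.int32(342)), (array([451., 367.]), np.int32(1732)), (array([155., 390.]), np.int32(397))]
```

Converted, 0.133 m is 5.32, 0.12 m is 4.8.

```bash
echo '[[0.06,-0.14,0.04,1.6,0,0,0],[0.06,-0.14,0.04,3.6,0,0,0],[0.06,-0.14,0.04,4.8,0,0,0],[0.06,-0.14,0.04,5.32,0,0,0],[0.06,-0.14,0.04,5.32,0,0,0],[0.06,-0.14,0.04,5.32,0,0,0]]' | python3 jog.py 60;python3 -c "
from h import *
print(tool([.482,.0119,.003]).round(4))"
```

```text
time: 28.45
tool_pos: [0.4879, 0.0121, 0.0159]
ee_rot: [[-0.999, 0.047, 0.004], [0.047, 0.999, 0.001], [-0.004, 0.001, -1.0]]
ft_force: [1.0, -0.0, -0.8]
opening: 0.0602
grasp_force: 0.0
[ 0.0059 -0.0005  0.0129]
```

```bash
echo '[[0.06,0.2,0,0.16,0,0,0],[0.06,0.2,0,0.32,0,0,0],[0.06,0.2,0,0.4,0,0,0],[0.06,0.2,0,0.4,0,0,0],[0.06,0.2,0,0.4,0,0,0]]' | python3 jog.py; echo '[[0.02,0,0,0,0,0,0],[0.02,0,0,0,0,0,0],[0.02,0,0,0,0,0,0],[0.02,0,0,0,0,0,0]]' | python3 jog.py; echo '[[0.02,0,0,-0.4,0,0,0],[0.02,0,0,-1.2,0,0,0],[0.02,0,0,-2.4,0,0,0],[0.02,0,0,-2.4,0,0,0]]' | python3 jog.py
```

```text
time: 28.95
tool_pos: [0.4811, 0.0121, 0.004]
ee_rot: [[-0.999, 0.047, 0.001], [0.047, 0.999, 0.0], [-0.001, 0.0, -1.0]]
ft_force: [0.0, -0.9, 0.4]
opening: 0.0596
grasp_force: 0.0
time: 29.35
tool_pos: [0.4812, 0.012, 0.0043]
ee_rot: [[-0.999, 0.047, 0.001], [0.047, 0.999, 0.0], [-0.001, 0.0, -1.0]]
ft_force: [-2.2, -0.2, 4.7]
opening: 0.0341
grasp_force: 59.7
time: 29.75
tool_pos: [0.4832, 0.0122, 0.0669]
ee_rot: [[-0.999, 0.047, 0.007], [0.047, 0.999, 0.001], [-0.007, 0.001, -1.0]]
ft_force: [0.2, -0.2, -4.1]
opening: 0.0338
grasp_force: 60.9
```

Converted, -0.135 m is -5.4, -0.12 m is -4.8, 1.347 rad is 13.47.

```bash
echo '[[0.02,0,0,-1.6,0,0,1.5],[0.02,0,0,-3.2,0,0,3],[0.02,0,0,-4.8,0,0,4.5],[0.02,0,0,-5.4,0,0,6],[0.02,0,0,-5.4,0,0,7.5],[0.02,0,0,-5.4,0,0,9],[0.02,0,0,-5.4,0,0,10.5],[0.02,0,0,-5.4,0,0,12],[0.02,0,0,-5.4,0,0,13.47],[0.02,0,0,-5.4,0,0,13.47],[0.02,0,0,-5.4,0,0,13.47],[0.02,0,0,-5.4,0,0,13.47]]' | python3 jog.py; python3 -c "
from h import *
print(tool([.5556,-.2218,.119]).round(4))"
```

```text
time: 30.95
tool_pos: [0.4805, 0.0121, 0.1986]
ee_rot: [[-0.179, 0.984, 0.001], [0.984, 0.179, 0.0], [-0.0, 0.001, -1.0]]
ft_force: [0.5, -0.3, -2.6]
opening: 0.0339
grasp_force: 61.5
[-0.2436  0.032   0.0797]
```

```bash
echo '[[0.02,-1.6,0.2,0,0,0,0],[0.02,-3.2,0.4,0,0,0,0],[0.02,-4.8,0.64,0,0,0,0],[0.02,-6.4,0.88,0,0,0,0],[0.02,-8,1.08,0,0,0,0],[0.02,-9.2,1.2,0,0,0,0],[0.02,-9.744,1.28,0,0,0,0],[0.02,-9.744,1.28,1.2,0,0,0],[0.02,-9.744,1.28,2.4,0,0,0],[0.02,-9.744,1.28,2.6,0,0,0],[0.02,-9.744,1.28,2.6,0,0,0],[0.02,-9.744,1.28,2.6,0,0,0]]' | python3 jog.py; python3 -c "
from h import *
print(tool([.5556,-.2218,.119]).round(4))"
```

```text
time: 32.15
tool_pos: [0.5561, -0.2221, 0.1352]
ee_rot: [[-0.177, 0.984, 0.003], [0.984, 0.177, -0.0], [-0.001, 0.003, -1.0]]
ft_force: [-0.7, -0.7, -2.7]
opening: 0.034
grasp_force: 61.5
[ 0.0004 -0.0005  0.0162]
```

```bash
echo '[[0.02,0,0,0.2,0,0,0],[0.02,0,0,0.36,0,0,0],[0.02,0,0,0.48,0,0,0],[0.02,0,0,0.48,0,0,0]]' | python3 jog.py; echo '[[0.02,0,0,0.08,0,0,0],[0.02,0,0,0.12,0,0,0],[0.02,0,0,0.12,0,0,0]]' | python3 jog.py; echo '[[0.02,0,0,0.04,0,0,0],[0.02,0,0,0.08,0,0,0],[0.02,0,0,0.08,0,0,0]]' | python3 jog.py
```

```text
time: 32.55
tool_pos: [0.5551, -0.2218, 0.1216]
ee_rot: [[-0.176, 0.984, 0.001], [0.984, 0.176, 0.0], [0.0, 0.001, -1.0]]
ft_force: [0.0, -0.4, -3.1]
opening: 0.0335
grasp_force: 61.5
time: 32.85
tool_pos: [0.5553, -0.2222, 0.1194]
ee_rot: [[-0.176, 0.984, 0.001], [0.984, 0.176, 0.0], [0.0, 0.001, -1.0]]
ft_force: [-1.4, 1.6, 1.7]
opening: 0.0338
grasp_force: 62.0
time: 33.15
tool_pos: [0.5557, -0.2222, 0.1193]
ee_rot: [[-0.176, 0.984, 0.002], [0.984, 0.176, 0.001], [0.001, 0.003, -1.0]]
ft_force: [-5.8, 4.2, 16.6]
opening: 0.034
grasp_force: 63.7
```

```bash
echo '[[0.02,0,0,-0.08,0,0,0],[0.05,0,0,-0.08,0,0,0],[0.05,0,0,-0.08,0,0,0],[0.05,0,0,-0.08,0,0,0],[0.05,0,0,-0.4,0,0,0],[0.05,0,0,-1.6,0,0,0],[0.05,0,0,-3.6,0,0,0],[0.05,0,0,-5.6,0,0,0],[0.05,0,0,-7.2,0,0,0],[0.05,0,0,-8,0,0,0],[0.05,0,0,-8,0,0,0]]' | python3 jog.py; python3 -c "
from h import *
print(tool([.70,-.30,.32]).round(4))"
```

```text
time: 34.25
tool_pos: [0.5564, -0.2232, 0.321]
ee_rot: [[-0.176, 0.984, 0.008], [0.984, 0.176, -0.001], [-0.003, 0.008, -1.0]]
ft_force: [-0.1, 0.4, -0.4]
opening: 0.0501
grasp_force: 0.0
[-0.1008  0.1278  0.0023]
```

```bash
echo '[[0.05,-1.2,1.6,0,0,0,0],[0.05,-2.4,3.2,0,0,0,0],[0.05,-4,5.12,0,0,0,0],[0.05,-4,5.12,0,0,0,0],[0.05,-4,5.12,0,0,0,0],[0.05,-4,5.12,0,0,0,0]]' | python3 jog.py; python3 - <<'E'
from h import *
f=r.grab_frame('wrist');cv2.imwrite('pics/w_pin.png',f['img'][:,:,::-1]);np.save('pics/w_pin.npy',f,allow_pickle=True)
E
```

```text
time: 34.85
tool_pos: [0.6977, -0.2982, 0.3157]
ee_rot: [[-0.175, 0.985, -0.001], [0.985, 0.175, 0.001], [0.001, -0.001, -1.0]]
ft_force: [-0.8, -0.2, 0.6]
opening: 0.0498
grasp_force: 0.0
```

View pics/w_pin.png

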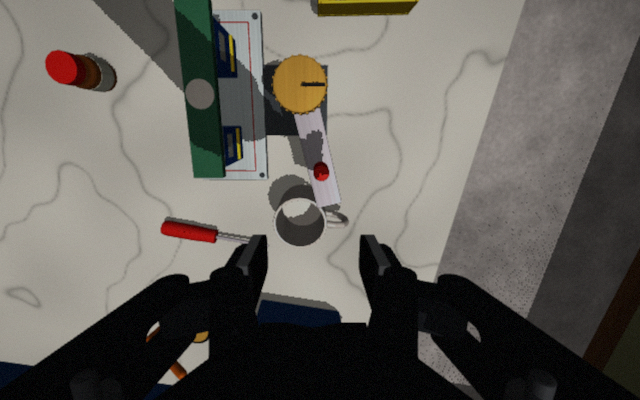

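Bar lies across both bricks (disc (201,94)); nut top (300,84), pin (321,171).

```bash
python3 - <<'E'
from h import *
f=np.load('pics/w_pin.npy',allow_pickle=True).item();im=f['img'].astype(int);R,G,B=im[...,0],im[...,1],im[...,2]
c=np.array([.5556,-.2218]);a=np.radians(10);X=np.array([np.cos(a),np.sin(a)]);Y=np.array([-X[1],X[0]])
def comp(m,x0,x1,y0,y1):
    k=np.zeros(m.shape,np.uint8);k[y0:y1,x0:x1]=m[y0:y1,x0:x1];n,l,st,ce=cv2.connectedComponentsWithStats(k);i=1+np.argmax(st[1:,4]);return ce[i],st[i]
L=lambda p:((p[:2]-c)@X,(p[:2]-c)@Y)
u,s=comp((R-G>50)&(R-B>50),305,340,155,190);print("pin",u,s);
for v in(u,(u[0],s[1]+8)):print(plane(f,v,.189),L(plane(f,v,.189)))
u,s=comp((R-B>60)&(G-B>20)&(R>100),260,340,40,125);print("nut",u,s,plane(f,u,.199),L(plane(f,u,.199)))
g=(G-R>15)&(G-B>3);n,l,st,ce=cv2.connectedComponentsWithStats(g.astype(np.uint8));i=1+np.argmax(st[1:,4])
W=np.array([plane(f,q,.127)[:2] for q in np.argwhere(l==i)[:,::-1]],np.float32);print("bar",cv2.minAreaRect(W))
p=plane(f,(201,94),.127);print("disc",p,L(p))
A=r.grab_frame("scene");S=r.grab_frame("side")
for F,n in((A,"scene"),(S,"side")):
    cv2.imwrite(f'pics/z_{n}.png',F['img'][:,:,::-1])
    I=F['img'].astype(int);w=proj(F,[.701,-.277,.18]).astype(int);u,s=comp((I[...,0]-I[...,1]>50)&(I[...,0]-I[...,2]>50),w[0]-12,w[0]+12,w[1]-14,w[1]+14);print(n,w,u,s)
E
```

```text
pin [321.00540541 172.75135135] [314 165  15  16 185]
[ 0.70201755 -0.27665481  0.189     ] (np.float64(0.13466770416273674), np.float64(-0.07944658409957131))
[ 0.70206232 -0.2768956   0.189     ] (np.float64(0.13466997796503227), np.float64(-0.07969148605093167))
nut [298.982881   83.7440501] [ 272   54   56   61 2395] [ 0.66841347 -0.20183907  0.199     ] (np.float64(0.11456575404253797), np.float64(6.782116192415727e-05))
bar ((0.5577307343482971, -0.22423896193504333), (0.03789961710572243, 0.1850598007440567), 10.102763175964355)
disc [ 0.5574389  -0.22285753  0.127     ] (np.float64(0.001627322971615232), np.float64(-0.0013607884986683613))
scene [285 271] [285.43478261 272.30434783] [283 270   6   7  23]
side [439 206] [440.109375 207.671875] [437 202   7  13  64]
```

```bash
echo '[[0.045,0.816,0.32,0.8,0,0,0],[0.045,0.816,0.32,2.4,0,0,0],[0.045,0.816,0.32,4,0,0,0],[0.045,0.816,0.32,4.4,0,0,0],[0.045,0.816,0.32,4.4,0,0,0],[0.045,0.816,0.32,4.4,0,0,0]]' | python3 jog.py;python3 -c "
from h import *
print(tool([.702,-.277,.165]).round(4))"
```

```text
time: 35.6
tool_pos: [0.7039, -0.2771, 0.2097]
ee_rot: [[-0.176, 0.984, 0.004], [0.984, 0.176, -0.001], [-0.002, 0.004, -1.0]]
ft_force: [-0.2, -0.7, 0.5]
opening: 0.0449
grasp_force: 0.0
[ 0.0005 -0.002   0.0447]
```

Converted, 0.043 m is 1.72, 0.038 m is 1.52.

```bash
echo '[[0.045,0,-0.06,0.8,0,0,0],[0.045,0,-0.06,1.52,0,0,0],[0.045,0,-0.06,1.72,0,0,0],[0.045,0,-0.06,1.72,0,0,0]]' | python3 jog.py; echo '[[0.005,0,0,0,0,0,0],[0.005,0,0,0,0,0,0],[0.005,0,0,0,0,0,0],[0.005,0,0,0,0,0,0],[0.005,0,0,0,0,0,0],[0.005,0,0,0,0,0,0]]' | python3 jog.py 30; python3 - <<'E'
from h import *
s=r.read_state();p=s['tool_pos'];stud=np.array([.6689,-.2018])
# arc in tool axes relative to now
a0=np.arctan2(*(p[:2]-stud)[::-1]);R=np.hypot(*(p[:2]-stud));print("R",R,"strap",a0+np.radians(170))
for k in range(1,15):
    th=a0-k*.14
    q=np.append(stud+.082*np.array([np.cos(th),np.sin(th)]),p[2]);print(k,(s['ee_rot'].T@(q-p)).round(4)[:2], round(th+np.radians(170),2))
E
```

```text
time: 36.0
tool_pos: [0.7015, -0.2766, 0.1637]
ee_rot: [[-0.176, 0.984, 0.0], [0.984, 0.176, 0.0], [0.0, 0.0, -1.0]]
ft_force: [-0.1, 0.5, 0.3]
opening: 0.0451
grasp_force: 0.0
time: 36.6
tool_pos: [0.702, -0.2773, 0.1649]
ee_rot: [[-0.176, 0.984, 0.002], [0.984, 0.176, -0.001], [-0.001, 0.002, -1.0]]
ft_force: [0.1, -2.1, 2.6]
opening: 0.0149
grasp_force: 30.4
R 0.08245500812186658 strap 1.8094772973558044
1 [-0.0015 -0.0114] 1.67
2 [-0.0018 -0.0229] 1.53
3 [-0.0005 -0.0343] 1.39
4 [ 0.0024 -0.0454] 1.25
5 [ 0.0068 -0.056 ] 1.11
6 [ 0.0126 -0.0659] 0.97
7 [ 0.0198 -0.0748] 0.83
8 [ 0.0281 -0.0827] 0.69
9 [ 0.0375 -0.0893] 0.55
10 [ 0.0477 -0.0946] 0.41
11 [ 0.0585 -0.0984] 0.27
12 [ 0.0698 -0.1007] 0.13
13 [ 0.0812 -0.1013] -0.01
14 [ 0.0926 -0.1004] -0.15
```

Converted, -0.1007 m is -4.028, -0.0984 m is -3.936.

```bash
echo '[[0.005,-0.06,-0.456,0,0,0,0],[0.005,-0.072,-0.916,0,0,0,0],[0.005,-0.02,-1.372,0,0,0,0],[0.005,0.096,-1.816,0,0,0,0],[0.005,0.272,-2.24,0,0,0,0],[0.005,0.504,-2.636,0,0,0,0],[0.005,0.792,-2.992,0,0,0,0],[0.005,1.124,-3.308,0,0,0,0],[0.005,1.5,-3.572,0,0,0,0],[0.005,1.908,-3.784,0,0,0,0],[0.005,2.34,-3.936,0,0,0,0],[0.005,2.792,-4.028,0,0,0,0]]' | python3 jog.py; echo '[[0.005,0.24,-0.016,0,0,0,0],[0.005,0.456,-0.024,0,0,0,0],[0.005,0.54,-0.024,0,0,0,0],[0.005,0.54,-0.024,0,0,0,0],[0.005,0.54,-0.024,0,0,0,0]]' | python3 jog.py; python3 - <<'E'
from h import *
p=r.read_state()['tool_pos'];d=p[:2]-[.6689,-.2018];print(np.hypot(*d),np.arctan2(d[1],d[0])+np.radians(170),np.arctan2(d[1],d[0])-np.radians(190))
E
```

```text
time: 37.8
tool_pos: [0.5899, -0.2256, 0.1645]
ee_rot: [[-0.176, 0.984, 0.002], [0.984, 0.176, -0.001], [-0.001, 0.002, -1.0]]
ft_force: [2.1, -2.7, 4.6]
opening: 0.0146
grasp_force: 31.7
time: 38.3
tool_pos: [0.5859, -0.2121, 0.1641]
ee_rot: [[-0.176, 0.984, -0.001], [0.984, 0.176, 0.001], [0.001, -0.001, -1.0]]
ft_force: [-1.9, -1.6, 7.5]
opening: 0.0147
grasp_force: 32.5
0.0835919482507646 -0.050708531462818396 -6.333893838642405
```

Converted, 0.003 m is 0.12.

```bash
echo '[[0.005,0.12,0,0,0,0,0],[0.005,0.12,0,0,0,0,0]]' | python3 jog.py; echo '[[0.005,-0.12,0,0,0,0,0],[0.045,-0.12,0,0,0,0,0],[0.045,-0.12,0,0,0,0,0],[0.045,-0.12,0,0,0,0,0],[0.045,-0.12,0,-1.2,0,0,0],[0.045,-0.12,0,-2.4,0,0,0],[0.045,-0.12,0,-4,0,0,0],[0.045,-0.12,0,-4,0,0,0]]' | python3 jog.py; python3 - <<'E'
from h import *
A=r.grab_frame("scene");S=r.grab_frame("side")
cs=[cv2.resize(F['img'][v-50:v+50,u-50:u+50,::-1],(400,400),interpolation=2) for F in(S,A) for u,v in [proj(F,[.6,-.21,.14]).astype(int)]]
cv2.imwrite('pics/st.png',np.hstack(cs));print(tool([.6689,-.2018,.3]).round(4),r.read_state()['qpos'].round(2))
E
```

```text
time: 38.5
tool_pos: [0.5854, -0.2095, 0.1641]
ee_rot: [[-0.176, 0.984, -0.001], [0.984, 0.176, 0.0], [0.0, -0.001, -1.0]]
ft_force: [-2.0, -2.2, 6.3]
opening: 0.0145
grasp_force: 32.4
time: 39.3
tool_pos: [0.5892, -0.2138, 0.269]
ee_rot: [[-0.176, 0.984, 0.009], [0.984, 0.176, -0.002], [-0.003, 0.008, -1.0]]
ft_force: [0.0, -0.6, 0.4]
opening: 0.0448
grasp_force: 0.0
[-0.0042  0.0824 -0.0355] [-0.26  0.46  0.75  1.67 -0.34  1.14  0.77]
```

View pics/st.png

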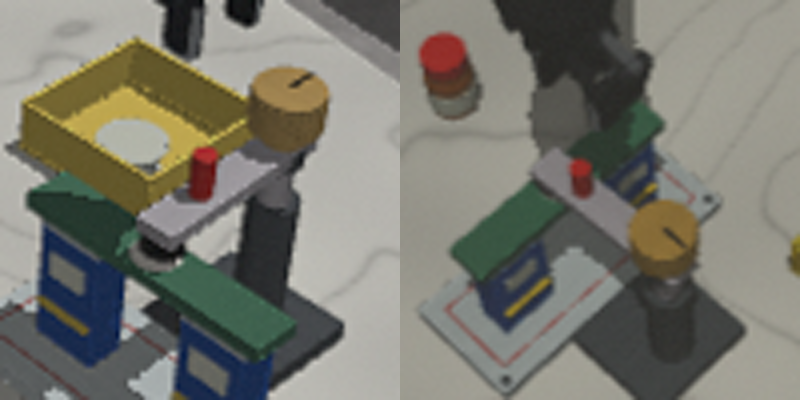

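```bash
python3 - <<'E'
from h import *
A=r.grab_frame("scene");S=r.grab_frame("side");q=[]
for F in(A,S):
    I=F['img'].astype(int);w=proj(F,[.587,-.214,.18]).astype(int);m=((I[...,0]-I[...,1]>50)&(I[...,0]-I[...,2]>50));k=np.zeros(m.shape,np.uint8);k[w[1]-14:w[1]+14,w[0]-14:w[0]+14]=m[w[1]-14:w[1]+14,w[0]-14:w[0]+14]
    n,l,st,ce=cv2.connectedComponentsWithStats(k);i=1+np.argmax(st[1:,4]);q.append((F,ce[i]));print(st[i],ce[i])
p,e=tri(*q);d=p[:2]-[.6689,-.2018];print(p,e,np.arctan2(d[1],d[0])+np.radians(170))
E
```

```text
[278 229   6   7  24] [280.54166667 231.04166667]
[386 204   7  13  73] [388.50684932 209.50684932]
[ 0.58719312 -0.21909335  0.1781316 ] 0.0020962782732348558 0.034040107748777526
```

Strap over the bar at its stop (pin triangulates to ≈0.03 rad). Now the nut.

Converted, -0.03 m is -1.2, 0.03 m is 1.2, -0.7 rad is -7.

```bash
echo '[[0.07,-0.04,1.2,-1.2,0,0,-1.4],[0.07,-0.12,2.4,-1.2,0,0,-2.8],[0.07,-0.168,3.296,-1.2,0,0,-4.2],[0.07,-0.168,3.296,-1.2,0,0,-5.6],[0.07,-0.168,3.296,-1.2,0,0,-7],[0.07,-0.168,3.296,-1.2,0,0,-7],[0.07,-0.168,3.296,-1.2,0,0,-7]]' | python3 jog.py; python3 -c "
from h import *
print(tool([.6687,-.2018,.166]).round(4),r.read_state()['qpos'].round(2))"
```

```text
time: 40.2
tool_pos: [0.6684, -0.2022, 0.2927]
ee_rot: [[-0.766, 0.642, -0.001], [0.642, 0.766, 0.001], [0.001, -0.0, -1.0]]
ft_force: [0.6, 0.7, -0.5]
opening: 0.0698
grasp_force: 0.0
[-1.000e-04  5.000e-04  1.267e-01] [-0.13  0.54  0.57  1.43 -0.3   1.26  1.35]
```

```bash
echo '[[0.07,0,0,1.6,0,0,0],[0.07,0,0,3.2,0,0,0],[0.07,0,0,4.4,0,0,0],[0.07,0,0,5,0,0,0],[0.07,0,0,5.08,0,0,0],[0.07,0,0,5.08,0,0,0],[0.07,0,0,5.08,0,0,0]]' | python3 jog.py 60; echo '[[0.03,0,0,0,0,0,0],[0.03,0,0,0,0,0,0],[0.03,0,0,0,0,0,0],[0.03,0,0,0,0,0,0],[0.03,0,0,0,0,0,0]]' | python3 jog.py
```

```text
time: 40.9
tool_pos: [0.6702, -0.2028, 0.1691]
ee_rot: [[-0.768, 0.64, 0.004], [0.64, 0.768, -0.001], [-0.004, 0.002, -1.0]]
ft_force: [-0.3, -0.5, 0.7]
opening: 0.0697
grasp_force: 0.0
time: 41.4
tool_pos: [0.6696, -0.2028, 0.169]
ee_rot: [[-0.769, 0.64, 0.003], [0.64, 0.769, -0.0], [-0.003, 0.002, -1.0]]
ft_force: [-1.5, 0.1, 6.2]
opening: 0.0463
grasp_force: 61.1
```

Converted, 0.0045 m is 0.18, 0.0042 m is 0.168, 1.4 rad is 14.

```bash
echo '[[0.03,0,0,0.016,0,0,1.3],[0.03,0,0,0.032,0,0,2.6],[0.03,0,0,0.048,0,0,3.9],[0.03,0,0,0.068,0,0,5.2],[0.03,0,0,0.084,0,0,6.5],[0.03,0,0,0.1,0,0,7.8],[0.03,0,0,0.116,0,0,9.1],[0.03,0,0,0.132,0,0,10.4],[0.03,0,0,0.148,0,0,11.7],[0.03,0,0,0.168,0,0,13],[0.03,0,0,0.18,0,0,14],[0.03,0,0,0.18,0,0,14]]' | python3 jog.py ; python3 -c "
from h import *
s=r.read_state();print(s['moment'],s['qpos'].round(2))"
```

```text
time: 42.6
tool_pos: [0.6677, -0.2033, 0.1644]
ee_rot: [[0.503, 0.865, -0.001], [0.865, -0.503, -0.0], [-0.001, -0.001, -1.0]]
ft_force: [-7.2, -0.1, 10.5]
opening: 0.0462
grasp_force: 61.8
[ 0.19001761  1.56964867 -0.25041988] [-0.3   0.75  0.86  1.57 -0.62  1.11  0.18]
```

Converted, -1.4 rad is -14.

```bash
echo '[[0.07,0,0,0,0,0,0],[0.07,0,0,0,0,0,0],[0.07,0,0,0,0,0,-1.4],[0.07,0,0,0,0,0,-2.8],[0.07,0,0,0,0,0,-4.2],[0.07,0,0,0,0,0,-5.6],[0.07,0,0,0,0,0,-7],[0.07,0,0,0,0,0,-8.4],[0.07,0,0,0,0,0,-9.8],[0.07,0,0,0,0,0,-11.2],[0.07,0,0,0,0,0,-12.6],[0.07,0,0,0,0,0,-14]]' | python3 jog.py; echo '[[0.07,0,0,0,0,0,0],[0.03,0,0,0,0,0,0],[0.03,0,0,0,0,0,0],[0.03,0,0,0,0,0,0],[0.03,0,0,0,0,0,0],[0.03,0,0,0,0,0,0]]' | python3 jog.py; echo '[[0.03,0,0,0.016,0,0,1.3],[0.03,0,0,0.032,0,0,2.6],[0.03,0,0,0.048,0,0,3.9],[0.03,0,0,0.068,0,0,5.2],[0.03,0,0,0.084,0,0,6.5],[0.03,0,0,0.1,0,0,7.8],[0.03,0,0,0.116,0,0,9.1],[0.03,0,0,0.132,0,0,10.4],[0.03,0,0,0.148,0,0,11.7],[0.03,0,0,0.168,0,0,13],[0.03,0,0,0.18,0,0,14],[0.03,0,0,0.18,0,0,14]]' | python3 jog.py; python3 -c "
from h import *
s=r.read_state();print(s['moment'],s['qpos'].round(2))"
```

```text
time: 43.8
tool_pos: [0.6695, -0.2019, 0.1625]
ee_rot: [[-0.773, 0.635, 0.002], [0.635, 0.773, 0.0], [-0.001, 0.001, -1.0]]
ft_force: [-0.2, 0.4, -0.6]
opening: 0.07
grasp_force: 0.0
time: 44.4
tool_pos: [0.6691, -0.2024, 0.1629]
ee_rot: [[-0.768, 0.64, 0.001], [0.64, 0.768, -0.0], [-0.001, 0.001, -1.0]]
ft_force: [-1.8, -0.7, 3.3]
opening: 0.0464
grasp_force: 61.5
time: 45.6
tool_pos: [0.6681, -0.2026, 0.1584]
ee_rot: [[0.502, 0.865, -0.001], [0.865, -0.502, -0.0], [-0.001, -0.001, -1.0]]
ft_force: [-4.2, 0.0, 6.9]
opening: 0.0467
grasp_force: 62.0
[ 0.11143038  1.08061744 -0.12184096] [-0.3   0.76  0.85  1.57 -0.62  1.1   0.19]
```

Converted, -1.4 rad is -14.

```bash
echo '[[0.07,0,0,0,0,0,0],[0.07,0,0,0,0,0,0],[0.07,0,0,0,0,0,-1.4],[0.07,0,0,0,0,0,-2.8],[0.07,0,0,0,0,0,-4.2],[0.07,0,0,0,0,0,-5.6],[0.07,0,0,0,0,0,-7],[0.07,0,0,0,0,0,-8.4],[0.07,0,0,0,0,0,-9.8],[0.07,0,0,0,0,0,-11.2],[0.07,0,0,0,0,0,-12.6],[0.07,0,0,0,0,0,-14]]' | python3 jog.py; echo '[[0.07,0,0,0,0,0,0],[0.03,0,0,0,0,0,0],[0.03,0,0,0,0,0,0],[0.03,0,0,0,0,0,0],[0.03,0,0,0,0,0,0],[0.03,0,0,0,0,0,0]]' | python3 jog.py; echo '[[0.03,0,0,0.016,0,0,1.3],[0.03,0,0,0.032,0,0,2.6],[0.03,0,0,0.048,0,0,3.9],[0.03,0,0,0.068,0,0,5.2],[0.03,0,0,0.084,0,0,6.5],[0.03,0,0,0.1,0,0,7.8],[0.03,0,0,0.116,0,0,9.1],[0.03,0,0,0.132,0,0,10.4],[0.03,0,0,0.148,0,0,11.7],[0.03,0,0,0.168,0,0,13],[0.03,0,0,0.18,0,0,14],[0.03,0,0,0.18,0,0,14]]' | python3 jog.py; python3 -c "
from h import *
s=r.read_state();print(s['moment'],s['qpos'].round(2))"
```

```text
time: 46.8
tool_pos: [0.6693, -0.2018, 0.1578]
ee_rot: [[-0.773, 0.635, 0.001], [0.635, 0.773, 0.0], [-0.001, 0.001, -1.0]]
ft_force: [-0.2, 0.2, -0.1]
opening: 0.0698
grasp_force: 0.0
time: 47.4
tool_pos: [0.6691, -0.2023, 0.1583]
ee_rot: [[-0.768, 0.64, 0.001], [0.64, 0.768, -0.0], [-0.001, 0.001, -1.0]]
ft_force: [-0.3, -0.3, 3.2]
opening: 0.0468
grasp_force: 61.4
time: 48.6
tool_pos: [0.6684, -0.2023, 0.1538]
ee_rot: [[0.501, 0.865, -0.001], [0.865, -0.501, -0.0], [-0.001, -0.001, -1.0]]
ft_force: [-3.0, -0.1, 5.9]
opening: 0.0465
grasp_force: 62.1
[ 0.11452542  1.03303048 -0.14709894] [-0.29  0.76  0.85  1.57 -0.63  1.09  0.19]
```

Nut ≈ 4.2. One more stroke, to the stop, watching the moment.

```bash
echo '[[0.07,0,0,0,0,0,0],[0.07,0,0,0,0,0,0],[0.07,0,0,0,0,0,-1.4],[0.07,0,0,0,0,0,-2.8],[0.07,0,0,0,0,0,-4.2],[0.07,0,0,0,0,0,-5.6],[0.07,0,0,0,0,0,-7],[0.07,0,0,0,0,0,-8.4],[0.07,0,0,0,0,0,-9.8],[0.07,0,0,0,0,0,-11.2],[0.07,0,0,0,0,0,-12.6],[0.07,0,0,0,0,0,-14]]' | python3 jog.py; echo '[[0.07,0,0,0,0,0,0],[0.03,0,0,0,0,0,0],[0.03,0,0,0,0,0,0],[0.03,0,0,0,0,0,0],[0.03,0,0,0,0,0,0],[0.03,0,0,0,0,0,0]]' | python3 jog.py; echo '[[0.03,0,0,0.016,0,0,1.2],[0.03,0,0,0.032,0,0,2.4],[0.03,0,0,0.048,0,0,3.6],[0.03,0,0,0.06,0,0,4.8],[0.03,0,0,0.072,0,0,6],[0.03,0,0,0.084,0,0,7],[0.03,0,0,0.084,0,0,7]]' | python3 jog.py; python3 -c "
from h import *
s=r.read_state();print(s['moment'],s['qpos'].round(2))"; echo '[[0.03,0,0,0.012,0,0,0.8],[0.03,0,0,0.02,0,0,1.5],[0.03,0,0,0.02,0,0,2.2],[0.03,0,0,0.02,0,0,2.2]]' | python3 jog.py; python3 -c "
from h import *
s=r.read_state();print(s['moment'],s['qpos'].round(2))"
```

```text
time: 49.8
tool_pos: [0.6692, -0.2021, 0.1534]
ee_rot: [[-0.773, 0.635, 0.001], [0.635, 0.773, 0.0], [-0.001, 0.001, -1.0]]
ft_force: [1.0, 0.0, -0.4]
opening: 0.07
grasp_force: 0.0
time: 50.4
tool_pos: [0.6693, -0.2021, 0.1539]
ee_rot: [[-0.769, 0.64, 0.001], [0.64, 0.769, -0.0], [-0.001, 0.001, -1.0]]
ft_force: [-1.3, 0.6, 3.4]
opening: 0.0466
grasp_force: 61.4
time: 51.1
tool_pos: [0.669, -0.2023, 0.1516]
ee_rot: [[-0.175, 0.985, 0.0], [0.985, 0.175, -0.001], [-0.001, 0.0, -1.0]]
ft_force: [-1.6, 0.4, 4.6]
opening: 0.0466
grasp_force: 61.9
[-0.17765597  0.68610569 -0.09477383] [-0.2   0.71  0.69  1.57 -0.5   1.04  0.8 ]
time: 51.5
tool_pos: [0.669, -0.2021, 0.1512]
ee_rot: [[0.038, 0.999, -0.0], [0.999, -0.038, -0.001], [-0.001, -0.0, -1.0]]
ft_force: [-1.8, -0.1, 5.6]
opening: 0.0463
grasp_force: 62.1
[-0.14578526  0.80716404  1.43002952] [-0.23  0.73  0.74  1.57 -0.54  1.06  0.61]
```

Moment rose to 1.4 N m: tight at the stop. Release, retreat, check.

```bash
echo '[[0.03,0,0,0,0,0,-0.3],[0.075,0,0,0,0,0,-0.3],[0.075,0,0,0,0,0,-0.3],[0.075,0,0,0,0,0,-0.3],[0.075,0,0,-1.6,0,0,-0.3],[0.075,0,0,-3.2,0,0,-0.3],[0.075,0,0,-4.8,0,0,-0.3],[0.075,0,0,-6,0,0,-0.3],[0.075,0,0,-6,0,0,-0.3],[0.075,0,0,-6,0,0,-0.3]]' | python3 jog.py; python3 - <<'E'
from h import *
A=r.grab_frame("scene");S=r.grab_frame("side")
cs=[cv2.resize(F['img'][v-50:v+50,u-50:u+50,::-1],(400,400),interpolation=2) for F in(S,A) for u,v in [proj(F,[.6,-.21,.14]).astype(int)]]
cv2.imwrite('pics/end.png',np.hstack(cs))
E
```

```text
time: 52.5
tool_pos: [0.669, -0.2024, 0.3013]
ee_rot: [[0.013, 1.0, 0.002], [1.0, -0.013, 0.0], [0.0, 0.002, -1.0]]
ft_force: [-0.0, 0.4, -0.7]
opening: 0.0746
grasp_force: 0.0
```

View pics/end.png

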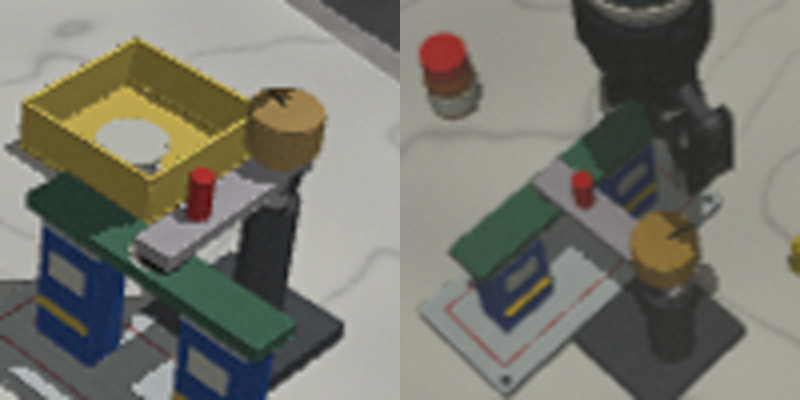

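The pad presses the level bar on both bricks, the strap is over it, the nut is down, the reel is in the bin and the gripper is clear.

```bash
python3 -c "
from cell import r
print(r.hand_in())"
```

```text
the job is handed in; nothing more can be done
None
```

I finished all the steps and handed the job in at about 52 s; no verdict came back, but the last pictures show the reel in the bin, both bricks upright on the plate (only two were present), the bar level across them, and the strap over it with the nut tight (about 1.4 N m).

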